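Make up the dinner caddy and the coffee caddy

TASK

Make up the two table caddies from the stock standing at the right of the worktop: the dark wooden three-hole dinner caddy gets the pepper mill in its wide middle hole, with the salt shaker and the yellow-capped chilli jar in the narrow holes either side, and the white two-hole coffee caddy gets the red-lidded coffee jar in its wide hole and the brown dropper bottle in its narrow one. Stand everything upright right down on the caddy's base and set it down rather than dropping it. Leave the caddies standing about where they are, and do not disturb the cream pot, the glass or the blender.

Things in the scene. Friction and masses are not known exactly. Their poses are not given: they have to be found in the camera images.
- pepper_mill: Turned brown wooden pepper mill, the tallest of the stock: 170 mm high, foot 58 mm across, round head 49 mm across between 125 and 158 mm above its foot (grip it there, at about 140 mm). One rigid piece, 0.18 kg. Starts upright on the worktop; origin at the centre of its underside, z up. For the dinner caddy.
- salt_shaker: Small salt shaker, clear with grey-white filling and a grey domed cap with pouring holes; 90 mm high; 44 mm across up to 66 mm, narrower above. 0.10 kg. Starts upright on the worktop; origin at the centre of its underside, z up. For the dinner caddy.
- chilli_jar: Spice jar: clear, with a label and a wide ochre-yellow screw cap (fixed, the top 21 mm); 45 mm across, 107 mm high, 0.11 kg. Starts upright on the worktop; origin at the centre of its underside, z up. For the dinner caddy.
- coffee_jar: Clear jar of brown-grey coffee with a red lid (fixed, 55 mm across, from 74 mm up) and a pale label; body 60 mm across, 85 mm high, 0.26 kg. Starts upright on the worktop; origin at the centre of its underside, z up. For the coffee caddy.
- dropper_bottle: Brown dropper bottle of sweetener with a black top; body 33 mm across up to 65 mm, a 24 mm collar to 77 mm, then the thin dropper bulb (13 mm) to 102 mm. 0.07 kg. Starts upright on the worktop; origin at the centre of its underside, z up. For the coffee caddy.
- dinner_caddy: Dark wooden caddy, loose, 0.9 kg, 280 x 92 x 38 mm with its end handles. Origin: centre of underside; x along its length. Holed plate (top 36 mm up) over a base board (top 10 mm up) on which things stand. Three round holes along x: 74 mm wide at x = 0 (pepper mill), 58 mm wide at x = -76 and +76 mm (salt, chilli, either way round). A hand setting a short thing beside the tall mill may foul it.
- coffee_caddy: White caddy, loose, 0.7 kg, 214 x 92 x 38 mm with its end handles. Origin: centre of underside; x along its length. Holed plate (top 36 mm up) over a base board (top 10 mm up) on which things stand. Two round holes along x: 74 mm wide at x = -34 mm (coffee jar), 50 mm wide at x = +42 mm (dropper bottle).
- cream_pot: Bystander: low round cream-coloured pot with a dark red band, 63 mm across, 34 mm high, standing at the right of the stock. Belongs to neither caddy; leave it. Origin at the centre of its underside.
- blender: Obstacle: tall grey jug blender, fixed, just behind the stock; 220 x 212 mm at the foot, 413 mm high. Origin at the centre of its foot; keep the hand and arm clear of it.
- glass: Bystander: clear drinking glass, 80 mm across, 91 mm high, at the back of the worktop. Leave it. Origin at the centre of its underside.
Things that resemble listed ones, but are neither listed nor needed, are in the scene too. What is shaped like the salt_shaker but turquoise is not meant.

How it is judged:
At the end, for the whole second after the job is handed in: Each of the five stands in its own hole as asked: within 12 mm (dropper bottle 14) of the hole's centre along and across the caddy, foot on the base board (10 mm up, within 4 mm), upright within 0.12 rad, at rest; salt and chilli may swap holes; both caddies flat on the worktop, at rest (x of pepper_mill in the frame of dinner_caddy between -0.012 and 0.012 m and y of pepper_mill in the frame of dinner_caddy between -0.012 and 0.012 m and z of pepper_mill in the frame of dinner_caddy between 0.006 and 0.014 m and angle between each of pepper_mill, salt_shaker, chilli_jar, coffee_jar, dropper_bottle's own z axis and vertical below 0.12 rad and linear speed of each of pepper_mill, salt_shaker, chilli_jar, coffee_jar, dropper_bottle, dinner_caddy, coffee_caddy below 0.02 m/s and angular speed of each of pepper_mill, salt_shaker, chilli_jar, coffee_jar, dropper_bottle below 0.2 rad/s and (x of salt_shaker in the frame of dinner_caddy between -0.088 and -0.064 m or x of salt_shaker in the frame of dinner_caddy between 0.064 and 0.088 m) and y of salt_shaker in the frame of dinner_caddy between -0.012 and 0.012 m and z of salt_shaker in the frame of dinner_caddy between 0.006 and 0.014 m and (x of chilli_jar in the frame of dinner_caddy between -0.088 and -0.064 m or x of chilli_jar in the frame of dinner_caddy between 0.064 and 0.088 m) and y of chilli_jar in the frame of dinner_caddy between -0.012 and 0.012 m and z of chilli_jar in the frame of dinner_caddy between 0.006 and 0.014 m and x of coffee_jar in the frame of coffee_caddy between -0.046 and -0.022 m and y of coffee_jar in the frame of coffee_caddy between -0.012 and 0.012 m and z of coffee_jar in the frame of coffee_caddy between 0.006 and 0.014 m and x of dropper_bottle in the frame of coffee_caddy between 0.028 and 0.056 m and y of dropper_bottle in the frame of coffee_caddy between -0.014 and 0.014 m and z of dropper_bottle in the frame of coffee_caddy between 0.006 and 0.014 m and angle between each of dinner_caddy, coffee_caddy's own z axis and vertical below 0.05 rad and height (world z) of each of dinner_caddy, coffee_caddy below 0.005 m); the robot touches nothing.
It fails at once if the robot knocks the blender with more than 8 N (contact force between any of the arm, the fingers and blender above 8 N).
It fails at once if a stock item or the cream pot or glass is dropped: it moves faster than 0.7 m/s with no finger on it ((linear speed of pepper_mill above 0.7 m/s and contact force between the fingers and pepper_mill below 0.2 N) or (linear speed of salt_shaker above 0.7 m/s and contact force between the fingers and salt_shaker below 0.2 N) or (linear speed of chilli_jar above 0.7 m/s and contact force between the fingers and chilli_jar below 0.2 N) or (linear speed of coffee_jar above 0.7 m/s and contact force between the fingers and coffee_jar below 0.2 N) or (linear speed of dropper_bottle above 0.7 m/s and contact force between the fingers and dropper_bottle below 0.2 N) or (linear speed of cream_pot above 0.7 m/s and contact force between the fingers and cream_pot below 0.2 N) or (linear speed of glass above 0.7 m/s and contact force between the fingers and glass below 0.2 N)).
It fails at once if the cream pot or glass is pushed more than 25 mm or tipped (distance of any of cream_pot, glass from where it was at the start of the episode above 0.025 m or angle between any of cream_pot, glass's own z axis and vertical above 0.35 rad).
It fails at once if a caddy is shoved more than 40 mm along the worktop or tipped more than about 14 degrees (distance of any of dinner_caddy, coffee_caddy from where it was at the start of the episode above 0.04 m or angle between any of dinner_caddy, coffee_caddy's own z axis and vertical above 0.25 rad).
It also fails if it takes over 144 s, if anything falls off the work surface, if the arm or the gripper's body presses on something with over 40 N, if the wrist force passes 120 N, or if a joint passes its speed limit or range.

ROBOT

A 7-joint arm with a two-finger parallel gripper is mounted at the origin on a cart in front of the work surface, level with it; the furniture and walls round the work are solid. World frame = base frame: x ahead of the robot, y to its left, z up, the work surface at z = 0. Lengths are in m, angles in rad, forces in N, time in s.
With the tool pointing down it reaches from about 0.425 to 0.875 m from the base axis. Payload 4.7 kg.
Tool frame: the origin (TCP) lies on the centre line of the jaws, within the pads' length; the fingertips stand 19 mm ahead of it and the grasp point (between the pads) is the TCP; x points along the fingers, z is the direction in which the jaws open and shut, and the axes are right-handed (so a half turn about x gives the same grasp; the last joint's range is limited). The gripper opens to 87 mm and grips with 3 to 60 N. Pads are 19 mm wide; open, the fingers measure 117 mm over their backs; the gripper's body (75 mm by 190 mm) begins 51 mm behind the grasp point.
Start: joints at [-1.321, 0.321, -0.07, 1.45, 0.023, 1.371, -0.057], TCP at [0.152, 0.632, 0.242] pointing down, gripper open.
Joint ranges: [-2.86, 2.86], [-0.3, 2.09], [-1.38, 1.24], [0.06, 2.45], [-1.56, 4.7], [0.09, 2.05], [-2.69, 2.69]. Speed limits (rad/s): [2.57, 2.57, 3.14, 3.14, 3.14, 3.14, 3.14].

INTERFACE

Orientations are given as a rotation vector (axis times angle).
In Python, from bench import get_state, get_image, camera_info, close_job gives the robot as it stands.
- The arm moves only by the tool jog_arm, never from a script. Its argument "targets" is a list of rows, each a list of 7 numbers: the turn, a rotation vector about the tool's x, y, z in degrees, then the shift along the tool's x, y, z in cm, then the finger opening in cm, from 0 to 8.7. In form: [[wx, wy, wz, tx, ty, tz, jaw], ...]. A call has 1 to 10 rows; each row shifts and turns the commanded pose from where the row before left it, along the tool's axes as they then stand; what a row does not reach is not made up. A row lasts 1/8 s, in which the tool goes at most 62.5 mm and 10.7 degrees, less where a joint would pass 70% of its speed; a pose out of reach is approached as far as the arm can. A call is refused whole if a number of a shift passes 6.25 or a number of a turn 10.7, either way. A call with a gripper value outside its range is refused whole. The fingers move at their own pace and stop on an object; "squeeze" is the grip in N (left out, the last holds). Time passes only in rows, so rows that do not move let the fingers close. It gives the time, the measured TCP pose, the force and the opening at its end, in the units of the state.
- get_state(): the state, without advancing time (a new reading comes with each control period).
- get_image(name): name is "scene" or "side" or "wrist"; returns (picture, depth): 420x560x3 uint8, red, green, blue; 420x560 float32, m along the optical axis (not along the pixel's ray), 0 where there is no reading.
- camera_info(name): a dict with "intrinsics" (3x3 intrinsics, pixels), "k1" (the pictures are not rectified: a ray, as slopes to the right and down, at radius r is drawn at 1 + k1 r^2 times it, then the intrinsics apply), "world_from_camera" (4x4, takes a point from camera to world coordinates); the wrist camera has in their place "mount" (4x4, takes a point from camera to tool coordinates, whose origin is the TCP and whose axes are the tool frame's). Camera axes: x right, y up, looking along -z (the intrinsics and any distortion apply to the point x, -y, -z); pixel columns grow to the right and rows downward; lengths in m; the calibration is good to about 2 mm. A picture is of the moment at which its call begins: read the wrist's pose just before it. camera_info takes no time and is no camera call.
- close_job(): hands the job in, once; it reports no verdict.
The state is a dict: "time": time; "joint_positions": joint angles; "qd": joint speeds; "joint_torque": joint torques, N m; "position": TCP position; "tool_rot": TCP orientation; "ft_force": force on the tool from outside, world axes, zero at the start; "torque": the same for the moment, N m; "grip_width": opening from 0.0 (shut) to 1.0 (fully open).
Only numpy, scipy, OpenCV 4.12 (cv2) and the standard library are available. Lean on these libraries where they do the work, as an engineer would, in place of code of your own. Each camera call takes 0.05 s, during which the arm holds its last target.

## Working session

There is one attempt and no reset: what is moved stays moved. The work goes in short steps, Python scripts to look and compute and a tool call to move; the robot and the scene stay as the last step left them, time stands still between calls to the robot, and variables do not carry over. Pictures are saved under pics/ and viewed, and the job is handed in when it is done.

Besides the shell and the picture viewer there is one more tool, called after "Call:" in YAML: its name, and indented under it one key for each argument. jog_arm: Moves the arm, as the interface text tells. Its arguments: {"type":"object","properties":{"targets":{"type":"array"},"squeeze":{"type":"number"}},"required":["targets"]}

```bash
mkdir -p pics; ls
cat > h.py <<'E'
import numpy as np,cv2
from bench import *
def save(n,img): cv2.imwrite('pics/'+n,img[:,:,::-1])
E
python3 - <<'E'
from h import *
s=get_state();print(s)
for n in ['scene','side','wrist']:
    im,d=get_image(n);save(n+'0.png',im);np.savez('pics/'+n+'0.npz',im=im,d=d)
    print(n,camera_info(n))
E
```

```text
pics
{'time': 0.0, 'joint_positions': array([-1.3209015 ,  0.32182588, -0.07006073,  1.45165333,  0.02262749,
        1.37081239, -0.05691369]), 'qd': array([-0.00084794, -0.00139798,  0.00024617, -0.0004515 , -0.00033529,
        0.00096865, -0.00011961]), 'joint_torque': array([-6.61266840e-04, -4.91284633e+01, -4.04070541e-01, -3.12528384e+01,
       -6.37957896e-02,  4.37191164e-02,  1.72622158e-04]), 'position': array([0.15180101, 0.63149785, 0.24047032]), 'tool_rot': array([-1.03504812,  1.31301128,  1.03290122]), 'ft_force': array([ 0.07670698,  0.49967991, -0.87646417]), 'torque': array([ 0.03046652,  0.02753538, -0.00856605]), 'grip_width': 1.003874204303694}
scene {'intrinsics': array([[401.28200687,   0.        , 285.25166241],
       [  0.        , 401.28200687, 206.95562523],
       [  0.        ,   0.        ,   1.        ]]), 'k1': -0.007754437582767524, 'world_from_camera': array([[ 0.51592255,  0.43583082, -0.73747909, -0.35208993],
       [-0.85650058,  0.24718145, -0.45310935, -0.63171747],
       [-0.01518787,  0.8654206 ,  0.50081584,  0.68893846],
       [ 0.   
[... 374 characters left out ...]
43077,  0.84764348],
       [-0.02047067,  0.82276866,  0.56800765,  0.71158283],
       [ 0.        ,  0.        ,  0.        ,  1.        ]])}
wrist {'intrinsics': array([[353.82766121,   0.        , 277.38718729],
       [  0.        , 353.82766121, 210.4815861 ],
       [  0.        ,   0.        ,   1.        ]]), 'k1': -0.016051149054466383, 'mount': array([[-1.24580332e-03,  2.60674527e-01, -9.65425937e-01,
        -1.43186823e-01],
       [-1.50338677e-04,  9.65426626e-01,  2.60674907e-01,
         6.92579713e-02],
       [ 9.99999213e-01,  4.69890522e-04, -1.16354223e-03,
         1.14017148e-03],
       [ 0.00000000e+00,  0.00000000e+00,  0.00000000e+00,
         1.00000000e+00]])}
```

View pics/scene0.png

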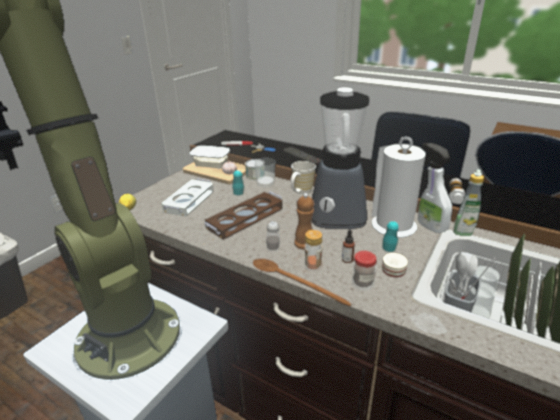

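View pics/side0.png

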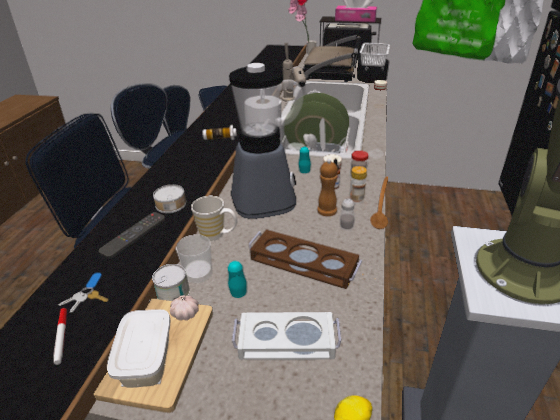

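View pics/wrist0.png

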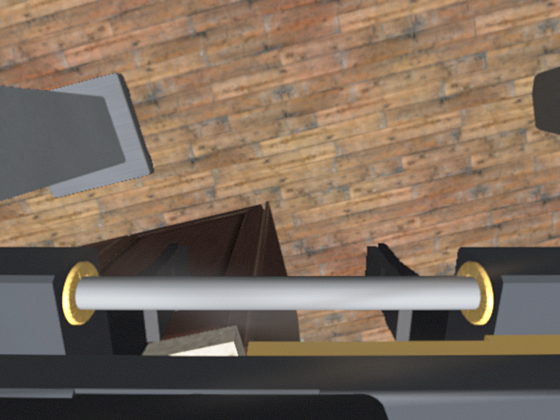

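```bash
cat >> h.py <<'E'
from scipy.spatial.transform import Rotation as R
CI={n:camera_info(n) for n in ['scene','side','wrist']}
def wfc(n,s=None):
    if n!='wrist': return CI[n]['world_from_camera']
    T=np.eye(4);T[:3,:3]=R.from_rotvec(s['tool_rot']).as_matrix();T[:3,3]=s['position']
    return T@CI[n]['mount']
def cloud(n,d,s=None):
    c=CI[n];K=c['intrinsics'];h,w=d.shape
    uv=np.stack(np.meshgrid(np.arange(w),np.arange(h)),-1).reshape(-1,1,2).astype(float)
    p=cv2.undistortPoints(uv,K,np.array([c['k1'],0,0,0,0.])).reshape(h,w,2)
    P=np.stack([p[...,0]*d,-p[...,1]*d,-d,np.ones_like(d)],-1)
    return (P@wfc(n,s).T)[...,:3]
def proj(n,P,s=None):
    P=np.atleast_2d(P);T=np.linalg.inv(wfc(n,s));q=P@T[:3,:3].T+T[:3,3]
    c=CI[n];a=q[:,0]/-q[:,2];b=-q[:,1]/-q[:,2];f=1+c['k1']*(a*a+b*b)
    K=c['intrinsics'];return np.c_[K[0,0]*a*f+K[0,2],K[1,1]*b*f+K[1,2]]
def crop(name,im,x0,y0,x1,y1,k=4): save(name,cv2.resize(im[y0:y1,x0:x1],None,fx=k,fy=k,interpolation=cv2.INTER_CUBIC))
E
python3 - <<'E'
from h import *
a=np.load('pics/scene0.npz');b=np.load('pics/side0.npz')
crop('s_a.png',a['im'],150,150,300,250,5);crop('s_b.png',a['im'],255,185,415,305,5)
crop('d_a.png',b['im'],220,140,400,290,4);crop('d_b.png',b['im'],220,220,370,370,4)
A=cloud('scene',a['d']);B=cloud('side',b['d'])
for n,C,pts in [('scene',A,[(273,226),(314,237),(305,205),(366,260),(348,240),(394,262),(244,212),(195,200),(350,290)]),('side',B,[(347,205),(327,170),(358,172),(360,156),(304,255),(285,335),(236,270),(196,245)])]:
    for u,v in pts: print(n,u,v,C[v,u].round(3))
E
```

```text
scene 273 226 [ 0.428 -0.111  0.086]
scene 314 237 [ 0.408 -0.249  0.108]
scene 305 205 [ 0.485 -0.181  0.145]
scene 366 260 [ 0.411 -0.39   0.087]
scene 348 240 [ 0.489 -0.31   0.071]
scene 394 262 [ 0.506 -0.436  0.034]
scene 244 212 [0.548 0.081 0.013]
scene 195 200 [0.508 0.258 0.029]
scene 350 290 [ 0.385 -0.366  0.   ]
side 347 205 [ 0.443 -0.087  0.084]
side 327 170 [ 0.506 -0.152  0.148]
side 358 172 [ 0.424 -0.222  0.11 ]
side 360 156 [ 0.425 -0.371  0.085]
side 304 255 [0.535 0.052 0.014]
side 285 335 [0.529 0.32  0.036]
side 236 270 [0.661 0.204 0.081]
side 196 245 [0.791 0.117 0.062]
```

View pics/s_a.png

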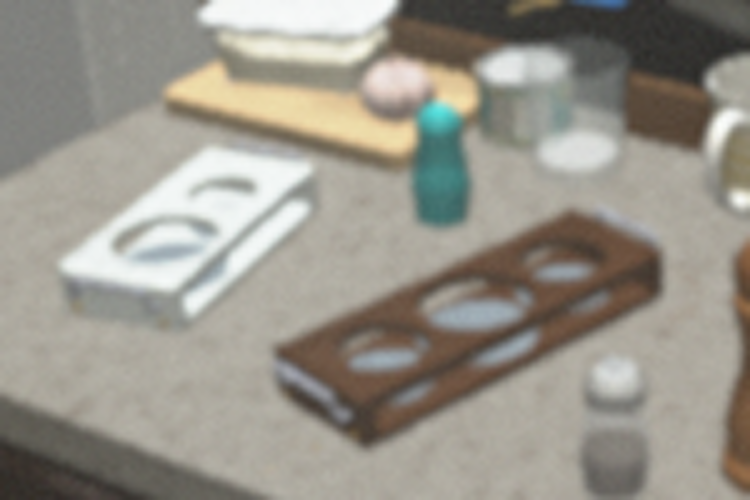

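View pics/s_b.png

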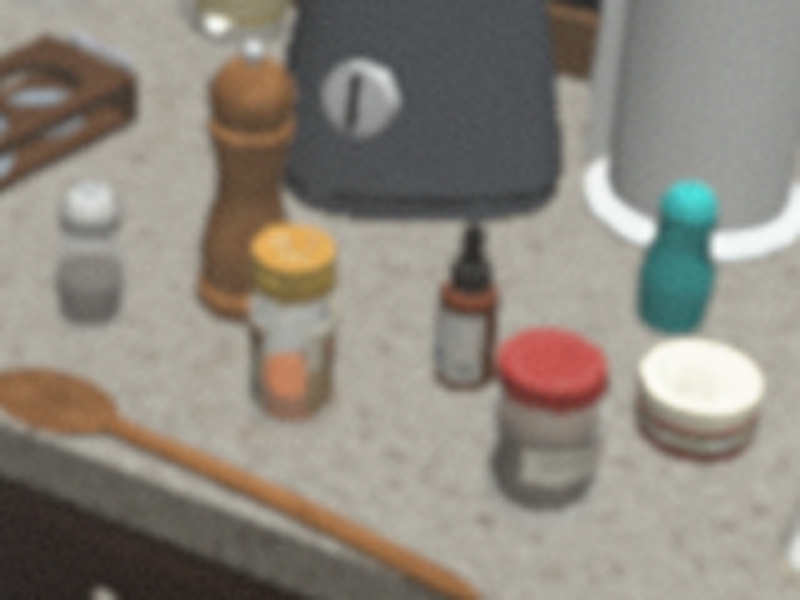

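View pics/d_a.png

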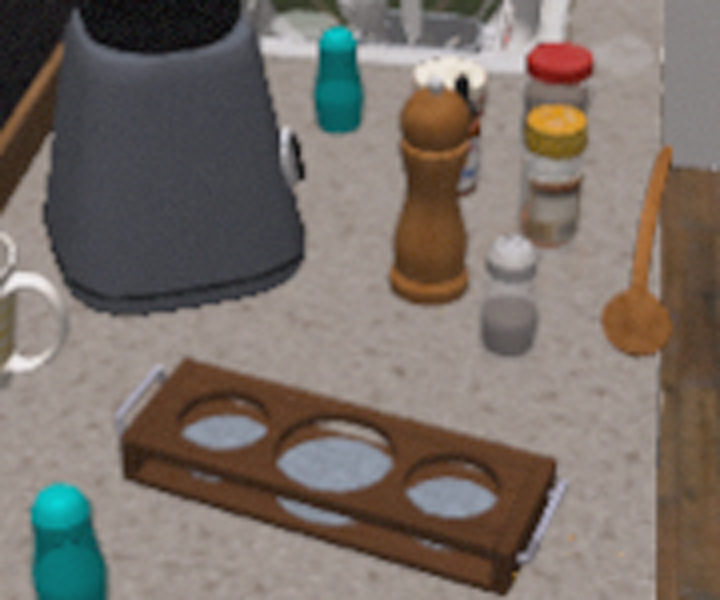

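View pics/d_b.png

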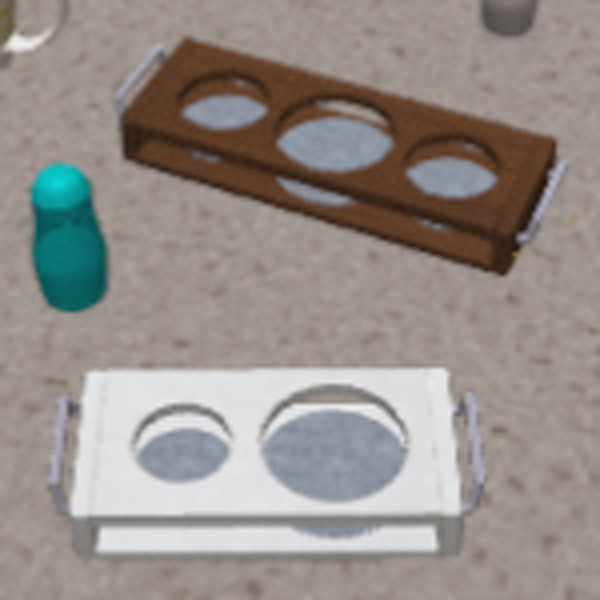

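```bash
cat > meas.py <<'E'
from h import *
from scipy.optimize import least_squares
a=np.load('pics/scene0.npz');b=np.load('pics/side0.npz')
A=cloud('scene',a['d'])[a['d']>0];B=cloud('side',b['d'])[b['d']>0]
def fit(nm,c,r,z0,z1):
    for lab,C in (('sc',A),('sd',B),('both',np.r_[A,B])):
        m=(C[:,2]>z0)&(C[:,2]<z1)&(np.hypot(*(C[:,:2]-c).T)<r+.02)
        P=C[m,:2]
        if len(P)<8: print(nm,lab,len(P));continue
        s=least_squares(lambda q:np.hypot(*(P-q).T)-r,c,loss='soft_l1',f_scale=.002)
        print(nm,lab,len(P),s.x.round(4),'rms',np.sqrt(np.mean((np.hypot(*(P-s.x).T)-r)**2)).round(4))
fit('salt',(.437,-.1),.022,.015,.06)
fit('chilli cap',(.42,-.237),.0225,.088,.104)
fit('chilli body',(.42,-.237),.0225,.015,.08)
fit('mill head',(.505,-.17),.0245,.137,.147)
fit('mill foot',(.505,-.17),.029,.003,.012)
fit('coffee lid',(.425,-.385),.0275,.076,.083)
fit('coffee body',(.425,-.385),.030,.01,.07)
fit('drop',(.495,-.315),.0165,.008,.06)
fit('cream',(.51,-.445),.0315,.01,.03)
fit('turq',(.62,-.4),.022,.015,.06)
for nm,C in (('sc',A),('sd',B)):
  for n,box in (('dinner',(.38,.70,-.05,.16)),('coffee',(.40,.66,.17,.42))):
    m=(C[:,0]>box[0])&(C[:,0]<box[1])&(C[:,1]>box[2])&(C[:,1]<box[3])&(C[:,2]>.031)&(C[:,2]<.042)
    P=C[m,:2].astype(np.float32); print(nm,n,len(P),C[m,2].mean(),cv2.minAreaRect(P))
    im=np.zeros((400,600),np.uint8); q=((P-[box[0]-.02,box[2]-.02])*1000).astype(int); im[q[:,1].clip(0,399),q[:,0].clip(0,599)]=255
    save(f'map_{nm}_{n}.png',cv2.cvtColor(im[:300,:360],cv2.COLOR_GRAY2BGR))
E
python3 meas.py
```

```text
salt sc 195 [ 0.4423 -0.0992] rms 0.0021
salt sd 221 [ 0.4425 -0.104 ] rms 0.0024
salt both 416 [ 0.443  -0.1026] rms 0.0028
chilli cap sc 97 [ 0.4225 -0.2398] rms 0.0014
chilli cap sd 76 [ 0.4237 -0.242 ] rms 0.0016
chilli cap both 173 [ 0.423  -0.2409] rms 0.0017
chilli body sc 342 [ 0.4228 -0.2405] rms 0.0013
chilli body sd 283 [ 0.4239 -0.2414] rms 0.0017
chilli body both 625 [ 0.4232 -0.241 ] rms 0.0016
mill head sc 61 [ 0.5051 -0.1705] rms 0.0017
mill head sd 68 [ 0.5058 -0.1723] rms 0.0021
mill head both 129 [ 0.5055 -0.1716] rms 0.0021
mill foot sc 31 [ 0.5044 -0.1677] rms 0.0028
mill foot sd 88 [ 0.5066 -0.1678] rms 0.0084
mill foot both 119 [ 0.5054 -0.168 ] rms 0.0075
coffee lid sc 60 [ 0.4274 -0.3827] rms 0.0014
coffee lid sd 42 [ 0.4282 -0.3839] rms 0.0035
coffee lid both 102 [ 0.4277 -0.3833] rms 0.0026
coffee body sc 472 [ 0.4291 -0.3826] rms 0.0019
coffee body sd 114 [ 0.4278 -0.3876] rms 0.0022
coffee body both 586 [ 0.429  -0.3837] rms 0.0025
drop sc 193 [ 0.4976 -0.3094] rms 0.0014
drop sd 55 [ 0.5001 -0.31  ] rms 0.0018
drop both 248 [ 0.4981 -0.3099] rms 0.0017
cream sc 165 [ 0.5182 -0.4348] rms 0.0013
cream sd 13 [ 0.5199 -0.435 ] rms 0.0013
cream both 178 [ 0.5183 -0.4349] rms 0.0014
turq sc 204 [ 0.6098 -0.3917] rms 0.0024
turq sd 157 [ 0.6098 -0.3951] rms 0.0026
turq both 361 [ 0.6101 -0.3937] rms 0.0027
sc dinner 895 0.03640345993466809 ((0.5326242446899414, 0.06696978956460953), (0.09750328212976456, 0.28113484382629395), 76.3907470703125)
sc coffee 607 0.03673308660305992 ((0.5376483798027039, 0.2542581558227539), (0.21465010941028595, 0.20354443788528442), 9.778496742248535)
sd dinner 1896 0.03721019966194503 ((0.5360656380653381, 0.06583553552627563), (0.09493198990821838, 0.28108251094818115), 76.9217529296875)
sd coffee 2637 0.03644877078132126 ((0.5397960543632507, 0.2625381350517273), (0.21629689633846283, 0.18760177493095398), 11.179166793823242)
```

```bash
cat > rect.py <<'E'
from h import *
def rect(n,im,x0,x1,y0,y1,z,ppm=2000,s=None):
    xs=np.arange(x0,x1,1/ppm);ys=np.arange(y0,y1,1/ppm)
    X,Y=np.meshgrid(xs,ys);uv=proj(n,np.c_[X.ravel(),Y.ravel(),np.full(X.size,z)],s).reshape(*X.shape,2).astype(np.float32)
    return cv2.remap(im,uv[...,0],uv[...,1],cv2.INTER_CUBIC)
if __name__=='__main__':
  for n in ('side','scene'):
    im=np.load(f'pics/{n}0.npz')['im']
    r=rect(n,im,.38,.69,-.02,.16,.036); 
    # template: predicted geometry drawing
    for c,th,L,hs,(x0,y0) ,w in ((( .535,.0663),-13.3,.28,[(0,.037),(-.076,.029),(.076,.029)],(.38,-.02),r),):
        for hx,hr in hs:
            t=np.radians(th);p=np.array(c)+hx*np.array([np.cos(t),np.sin(t)])
            cv2.circle(w,tuple(((p-[x0,y0])*2000).astype(int).tolist()),int(hr*2000),(0,255,0),1)
    save(f'r_{n}_din.png',r)
    r=rect(n,im,.41,.67,.22,.37,.036)
    c=(.538,.30);t=np.radians(0)
    save(f'r_{n}_cof.png',r)
E
python3 rect.py
python3 - <<'E'
from meas import *
for nm,C in (('sc',A),('sd',B)):
    m=(C[:,0]>.40)&(C[:,0]<.66)&(C[:,1]>.22)&(C[:,1]<.38)&(C[:,2]>.031)&(C[:,2]<.042)
    P=C[m,:2].astype(np.float32); print(nm,len(P),cv2.minAreaRect(P))
E
```

```text
salt sc 195 [ 0.4423 -0.0992] rms 0.0021
salt sd 221 [ 0.4425 -0.104 ] rms 0.0024
salt both 416 [ 0.443  -0.1026] rms 0.0028
chilli cap sc 97 [ 0.4225 -0.2398] rms 0.0014
chilli cap sd 76 [ 0.4237 -0.242 ] rms 0.0016
chilli cap both 173 [ 0.423  -0.2409] rms 0.0017
chilli body sc 342 [ 0.4228 -0.2405] rms 0.0013
chilli body sd 283 [ 0.4239 -0.2414] rms 0.0017
chilli body both 625 [ 0.4232 -0.241 ] rms 0.0016
mill head sc 61 [ 0.5051 -0.1705] rms 0.0017
mill head sd 68 [ 0.5058 -0.1723] rms 0.0021
mill head both 129 [ 0.5055 -0.1716] rms 0.0021
mill foot sc 31 [ 0.5044 -0.1677] rms 0.0028
mill foot sd 88 [ 0.5066 -0.1678] rms 0.0084
mill foot both 119 [ 0.5054 -0.168 ] rms 0.0075
coffee lid sc 60 [ 0.4274 -0.3827] rms 0.0014
coffee lid sd 42 [ 0.4282 -0.3839] rms 0.0035
coffee lid both 102 [ 0.4277 -0.3833] rms 0.0026
coffee body sc 472 [ 0.4291 -0.3826] rms 0.0019
coffee body sd 114 [ 0.4278 -0.3876] rms 0.0022
coffee body both 586 [ 0.429  -0.3837] rms 0.0025
drop sc 193 [ 0.4976 -0.3094] rms 0.0014
drop sd 55 [ 0.5001 -0.31  ] rms 0.0018
drop both 248 [ 0.4981 -0.3099] rms 0.0017
c
[... 342 characters left out ...]
2976456, 0.28113484382629395), 76.3907470703125)
sc coffee 607 0.03673308660305992 ((0.5376483798027039, 0.2542581558227539), (0.21465010941028595, 0.20354443788528442), 9.778496742248535)
sd dinner 1896 0.03721019966194503 ((0.5360656380653381, 0.06583553552627563), (0.09493198990821838, 0.28108251094818115), 76.9217529296875)
sd coffee 2637 0.03644877078132126 ((0.5397960543632507, 0.2625381350517273), (0.21629689633846283, 0.18760177493095398), 11.179166793823242)
sc 580 ((0.5289137959480286, 0.30734121799468994), (0.21474088728427887, 0.0943187028169632), 10.65738296508789)
sd 2591 ((0.5291250944137573, 0.30717867612838745), (0.21266958117485046, 0.09587710350751877), 11.179166793823242)
```

View pics/r_side_din.png

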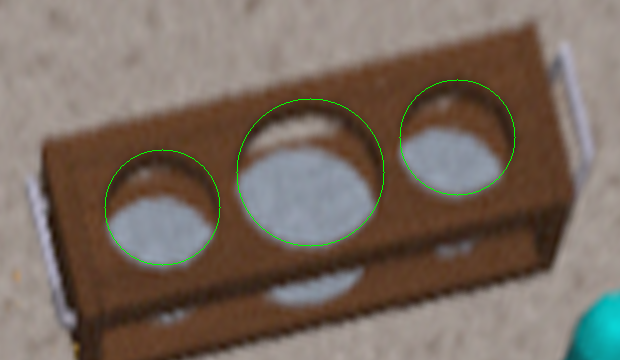

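View pics/r_side_cof.png

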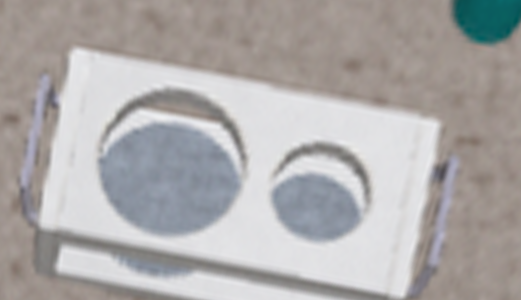

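View pics/r_scene_din.png

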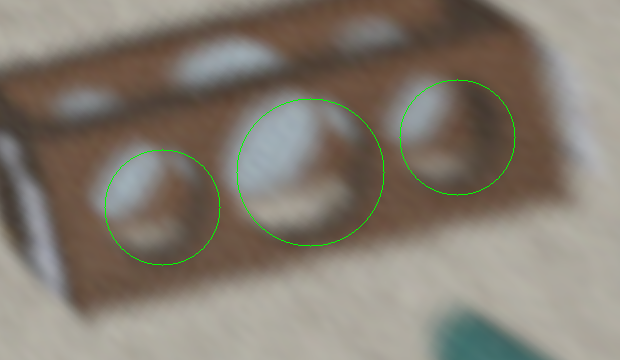

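View pics/r_scene_cof.png

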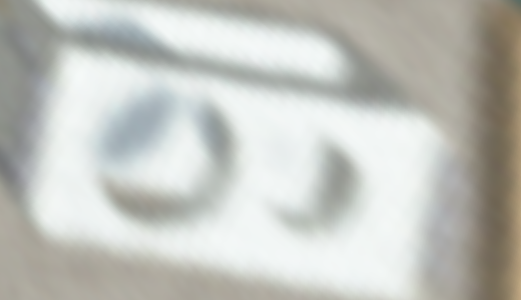

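```bash
cat > nav.py <<'E'
from h import *
import sys
def nav(x,y,z,jaw=None):
    s=get_state();M=R.from_rotvec(s['tool_rot']).as_matrix();p=s['position']
    d=np.array([x,y,z])-p
    ja=np.degrees(np.arctan2(M[1,2],M[0,2]))
    print('t',round(s['time'],2),'pos',p.round(4),'toolx',M[:,0].round(3),'jaw ang',round(ja,1),'grip',round(s['grip_width']*8.7,2),'F',s['ft_force'].round(1))
    print('q',s['joint_positions'].round(2))
    # tilt fix: small rotation bringing tool x to down
    ax=M.T@np.cross(M[:,0],[0,0,-1]);print('tilt fix deg (tool)',np.degrees(ax).round(2))
    print('delta tool cm (no turn)',(M.T@d*100).round(2), 'world cm',(d*100).round(2))
    if jaw is not None:
        t=(jaw-ja+90)%180-90   # world yaw turn ccw
        print('yaw world',round(t,1),'-> tool wx',round(-t,1))
        # after-turn delta
        M2=R.from_euler('z',t,degrees=True).as_matrix()@M
        print('delta tool after turn',(M2.T@d*100).round(2))
if __name__=='__main__': nav(*map(float,sys.argv[1:]))
E
python3 nav.py .443 -.102 .22 42
python3 - <<'E'
from h import *
for n in('scene','side'):
    d=np.load(f'pics/{n}0.npz')['d'];C=cloud(n,d)[d>0]
    for z in ((.005,.03),(.05,.15),(.15,.25),(.25,.4)):
        m=(C[:,2]>z[0])&(C[:,2]<z[1])&(C[:,0]>.55)&(C[:,0]<.9)&(C[:,1]>-.35)&(C[:,1]<0)
        P=C[m]; print(n,z,len(P),np.percentile(P,[1,99],axis=0).round(3).tolist() if len(P) else '')
E
```

```text
t 0.15 pos [0.1518 0.6316 0.2408] toolx [-0.    -0.001 -1.   ] jaw ang 76.5 grip 8.71 F [0.7 0.3 0.4]
q [-1.32  0.32 -0.07  1.45  0.02  1.37 -0.06]
tilt fix deg (tool) [ 0.   -0.08  0.01]
delta tool cm (no turn) [  2.17 -45.45 -64.53] world cm [ 29.12 -73.36  -2.08]
yaw world -34.5 -> tool wx 34.5
delta tool after turn [  2.12 -74.   -27.45]
scene (0.005, 0.03) 644 [[0.594, -0.347, 0.005], [0.848, -0.002, 0.03]]
scene (0.05, 0.15) 2411 [[0.602, -0.347, 0.051], [0.841, -0.004, 0.149]]
scene (0.15, 0.25) 1987 [[0.624, -0.349, 0.151], [0.762, -0.133, 0.25]]
scene (0.25, 0.4) 2408 [[0.59, -0.338, 0.25], [0.737, -0.134, 0.396]]
side (0.005, 0.03) 572 [[0.577, -0.339, 0.005], [0.845, -0.002, 0.03]]
side (0.05, 0.15) 2771 [[0.606, -0.302, 0.051], [0.898, -0.003, 0.149]]
side (0.15, 0.25) 1770 [[0.627, -0.214, 0.151], [0.764, -0.109, 0.249]]
side (0.25, 0.4) 3291 [[0.595, -0.235, 0.252], [0.755, -0.118, 0.399]]
```

```bash
python3 nav.py .42 .28 .26 90
```

```text
t 0.15 pos [0.1518 0.6316 0.2408] toolx [-0.    -0.001 -1.   ] jaw ang 76.5 grip 8.71 F [0.7 0.3 0.4]
q [-1.32  0.32 -0.07  1.45  0.02  1.37 -0.06]
tilt fix deg (tool) [ 0.   -0.08  0.01]
delta tool cm (no turn) [ -1.88 -34.29 -27.93] world cm [ 26.82 -35.16   1.92]
yaw world 13.5 -> tool wx -13.5
delta tool after turn [ -1.87 -26.82 -35.17]
```

Call:
jog_arm:
  targets:
    - [0,0,0,-0.2,-2.3,-1.9,8.7]
    - [0,0,0,-0.2,-4.6,-3.7,8.7]
    - [0,0,0,-0.2,-4.6,-3.7,8.7]
    - [0,0,0,-0.2,-4.6,-3.7,8.7]
    - [0,0,0,-0.2,-4.6,-3.7,8.7]
    - [0,0,0,-0.2,-4.6,-3.7,8.7]
    - [0,0,0,-0.2,-4.6,-3.7,8.7]
    - [0,0,0,-0.2,-4.4,-3.7,8.7]
    - [0,0,0,0,0,0,8.7]
  squeeze: 15

```text
time: 1.27
position: [0.4236, 0.2766, 0.2579]
tool_rot: [-1.028, 1.315, 1.025]
ft_force: [-0.4, 0.8, 0.6]
grip_width: 0.996
```

```bash
python3 nav.py .42 -.03 .26 50
python3 - <<'E'
from h import *
s=get_state();im,d=get_image('wrist');save('w1.png',im);np.savez('pics/w1.npz',im=im,d=d,p=s['position'],r=s['tool_rot'])
E
```

```text
t 1.27 pos [0.4236 0.2766 0.2579] toolx [ 0.001 -0.001 -1.   ] jaw ang 75.9 grip 8.67 F [-0.4  0.8  0.6]
q [-0.87  0.    0.24  1.79  0.    1.35  0.69]
tilt fix deg (tool) [ 0.   -0.03  0.09]
delta tool cm (no turn) [ -0.19  -7.1  -29.83] world cm [ -0.36 -30.66   0.21]
yaw world -25.9 -> tool wx 25.9
delta tool after turn [ -0.17 -19.43 -23.72]
```

View pics/w1.png

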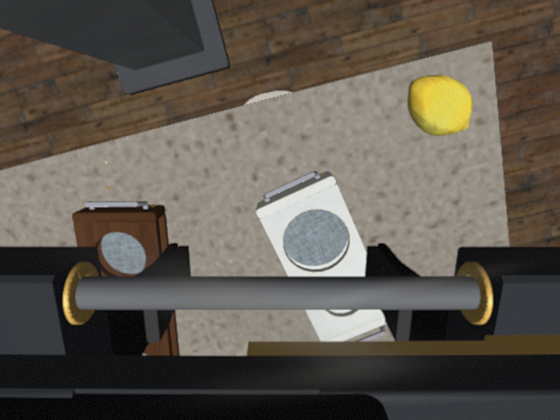

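```bash
cat > wr.py <<'E'
from rect import *
def wload(f):
    a=np.load(f);return a['im'],a['d'],dict(position=a['p'],tool_rot=a['r'])
E
python3 - <<'E'
from wr import *
im,d,s=wload('pics/w1.npz')
r=rect('wrist',im,.40,.62,-.0,.38,.036,s=s,ppm=1500)
t=np.radians
for c,th,hs in (((.535,.0663),-13.3,[(-.076,.029),(0,.037),(.076,.029)]),((.529,.307),11,[(-.034,.037),(.042,.025)])):
    for hx,hr in hs:
        p=np.array(c)+hx*np.array([np.cos(t(th)),np.sin(t(th))])
        cv2.circle(r,tuple(((p-[.40,0])*1500).astype(int).tolist()),int(hr*1500),(0,255,0),1)
save('r_w1.png',r)
E
```

```text
(no output)
```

View pics/r_w1.png

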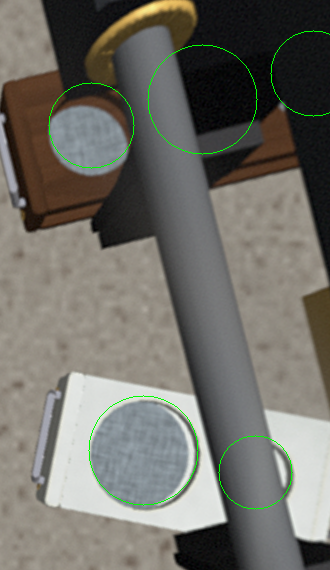

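Call:
jog_arm:
  targets:
    - [8.6,0,0,0,0,0,8.7]
    - [8.7,0,0,0,0,0,8.0]
    - [8.6,0,0,0,-2.5,-2.7,7.5]
    - [0,0,0,0.8,-3.8,-4.0,7.0]
    - [0,0,0,0.8,-3.8,-4.0,7.0]
    - [0,0,0,0.8,-3.8,-4.0,7.0]
    - [0,0,0,0.8,-3.8,-4.0,7.0]
    - [0,0,0,0.8,-3.8,-4.0,7.0]
    - [0,0,0,0.8,-3.0,-3.3,7.0]
    - [0,0,0,0.8,-1.4,-1.8,7.0]

```text
time: 2.58
position: [0.4496, -0.0978, 0.2014]
tool_rot: [-0.689, 1.458, 0.689]
ft_force: [-0.4, 0.5, 1.1]
grip_width: 0.802
```

Call:
jog_arm:
  targets:
    - [0,0,0,0,0,0,7.0]

```text
time: 2.7
position: [0.4491, -0.0969, 0.2011]
tool_rot: [-0.688, 1.46, 0.689]
ft_force: [0.2, 0.6, -0.0]
grip_width: 0.803
```

```bash
python3 nav.py .443 -.103 .052 50
python3 - <<'E'
from h import *
s=get_state();im,d=get_image('wrist');save('w2.png',im);np.savez('pics/w2.npz',im=im,d=d,p=s['position'],r=s['tool_rot'])
E
```

```text
t 2.7 pos [ 0.4491 -0.0969  0.2011] toolx [-0.001  0.    -1.   ] jaw ang 50.5 grip 6.99 F [ 0.2  0.6 -0. ]
q [-0.55 -0.1   0.67  1.98  0.07  1.25  0.98]
tilt fix deg (tool) [ 0.   -0.03 -0.06]
delta tool cm (no turn) [14.91  0.07 -0.85] world cm [ -0.61  -0.61 -14.91]
yaw world -0.5 -> tool wx 0.5
delta tool after turn [14.91  0.06 -0.85]
```

View pics/w2.png

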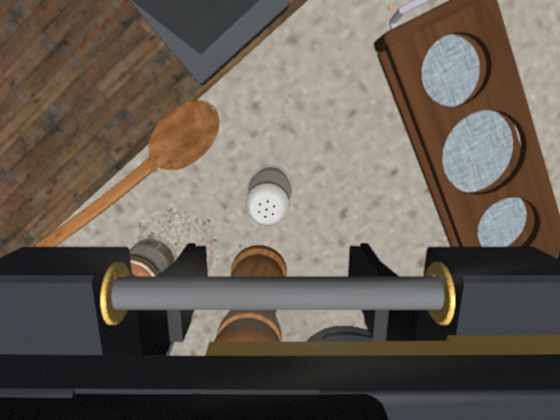

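Run:
```python
from wr import *
im,d,s=wload('pics/w2.npz')
for P in [(.443,-.103,0),(.443,-.103,.09),(.505,-.17,0),(.505,-.17,.14),s['position']]: print(P,proj('wrist',P,s).round(0))
C=cloud('wrist',d,s)
for u,v in [(268,205),(270,180),(258,258),(250,330),(300,240),(150,258)]: print(u,v,C[v,u].round(3))
m=(d>0)&(C[...,2]>.07)&(C[...,2]<.1)&(np.hypot(C[...,0]-.443,C[...,1]+.103)<.04);print(m.sum(),C[m].mean(0))
```

```text
(0.443, -0.103, 0) [[267. 188.]]
(0.443, -0.103, 0.09) [[263. 211.]]
(0.505, -0.17, 0) [[256. 272.]]
(0.505, -0.17, 0.14) [[244. 360.]]
[ 0.44910607 -0.09694803  0.20106478] [[273. 279.]]
268 205 [ 0.442 -0.097  0.089]
270 180 [ 0.431 -0.087  0.063]
258 258 [ 0.486 -0.148  0.032]
250 330 [ 0.489 -0.151  0.142]
300 240 [ 0.507 -0.112 -0.001]
150 258 [ 0.419 -0.216  0.053]
1514 [ 0.44104854 -0.09779798  0.08473302]
```

Call:
jog_arm:
  targets:
    - [0,0,0,1.0,0.3,-0.7,7.0]
    - [0,0,0,2.5,0,0,7.0]
    - [0,0,0,3.0,0,0,7.0]
    - [0,0,0,3.0,0,0,7.0]
    - [0,0,0,3.0,0,0,7.0]
    - [0,0,0,1.7,0,0,7.0]
    - [0,0,0,0.6,0,0,7.0]
    - [0,0,0,0,0,0,7.0]

```text
time: 3.75
position: [0.4426, -0.0997, 0.0534]
tool_rot: [-0.69, 1.459, 0.691]
ft_force: [-0.1, -0.5, -0.1]
grip_width: 0.804
```

Call:
jog_arm:
  targets:
    - [0,0,0,0,0,0,5.5]
    - [0,0,0,0,0,0,4.6]
    - [0,0,0,0,0,0,3.0]
    - [0,0,0,0,0,0,3.0]
    - [0,0,0,0,0,0,3.0]

```text
time: 4.38
position: [0.4429, -0.1006, 0.0538]
tool_rot: [-0.689, 1.458, 0.689]
ft_force: [-1.0, -1.5, 2.3]
grip_width: 0.452
```

```bash
python3 nav.py .443 -.103 .052 50
```

```text
t 4.38 pos [ 0.4429 -0.1006  0.0538] toolx [ 0. -0. -1.] jaw ang 50.6 grip 3.94 F [-1.  -1.5  2.3]
q [-0.52  0.1   0.72  2.15 -0.09  0.92  1.13]
tilt fix deg (tool) [0.   0.01 0.02]
delta tool cm (no turn) [ 0.18 -0.16 -0.19] world cm [ 0.01 -0.24 -0.18]
yaw world -0.6 -> tool wx 0.6
delta tool after turn [ 0.18 -0.16 -0.18]
```

Call:
jog_arm:
  targets:
    - [0,0,0,-0.5,0,0,3.0]
    - [0,0,0,-1.0,0,0,3.0]
    - [0,0,0,-1.0,0,0,3.0]

```text
time: 4.75
position: [0.4429, -0.1004, 0.0793]
tool_rot: [-0.689, 1.458, 0.689]
ft_force: [0.6, 0.1, -0.5]
grip_width: 0.458
```

```bash
python3 nav.py .461 .0838 .2 76.7
python3 - <<'E'
from h import *
im,d=get_image('side');crop('sd3.png',im,260,120,420,260,4)
im,d=get_image('scene');crop('sc3.png',im,200,150,350,260,4)
E
```

```text
t 4.75 pos [ 0.4429 -0.1004  0.0793] toolx [ 0.  0. -1.] jaw ang 50.6 grip 3.99 F [ 0.6  0.1 -0.5]
q [-0.53  0.05  0.72  2.13 -0.04  0.97  1.09]
tilt fix deg (tool) [-0.    0.02  0.01]
delta tool cm (no turn) [-12.06  10.29  15.38] world cm [ 1.81 18.42 12.07]
yaw world 26.1 -> tool wx -26.1
delta tool after turn [-12.06   2.47  18.34]
```

View pics/sd3.png

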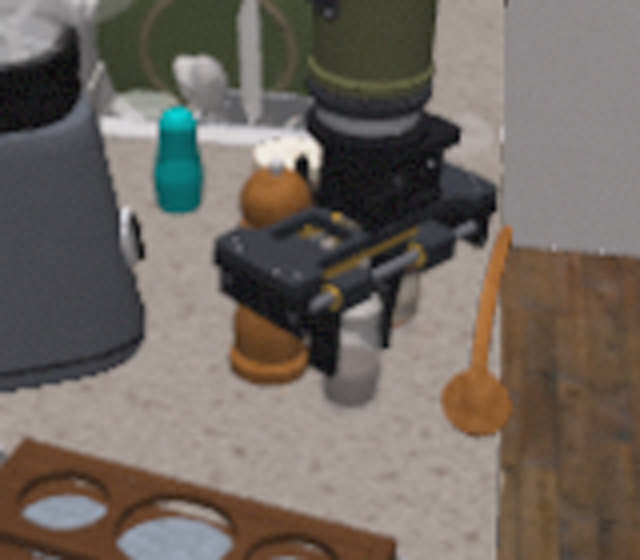

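View pics/sc3.png

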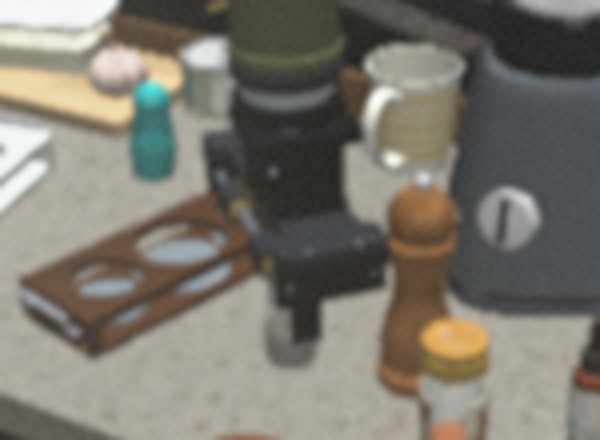

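Run:
```python
from wr import *
im,d,s=wload('pics/w2.npz')
r=rect('wrist',im,.40,.69,-.02,.16,.036,s=s,ppm=2000)
t=np.radians
for c,th,hs in (((.535,.0663),-13.3,[(-.076,.029),(0,.037),(.076,.029)]),):
    for hx,hr in hs:
        p=np.array(c)+hx*np.array([np.cos(t(th)),np.sin(t(th))]);print(p)
        cv2.circle(r,tuple(((p-[.40,-.02])*2000).astype(int).tolist()),int(hr*2000),(0,255,0),1)
save('r_w2.png',r)
```

```text
[0.46103841 0.08378378]
[0.535  0.0663]
[0.60896159 0.04881622]
```

View pics/r_w2.png

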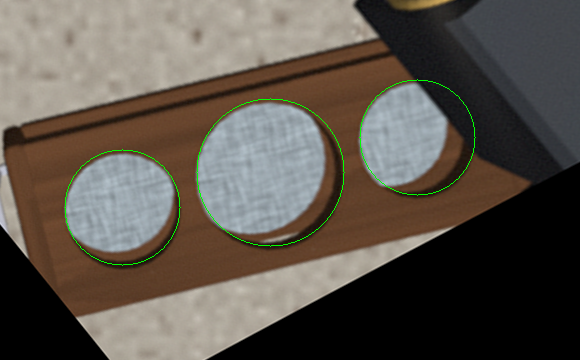

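Call:
jog_arm:
  targets:
    - [0,0,0,-2.5,0,0,3.0]
    - [0,0,0,-2.5,0.7,1.0,3.0]
    - [0,0,0,-1.0,1.5,2.2,3.0]
    - [0,0,0,0,1.9,2.8,3.0]
    - [0,0,0,0,1.9,2.8,3.0]
    - [0,0,0,0,1.9,2.8,3.0]
    - [0,0,0,0,1.3,2.1,3.0]
    - [0,0,0,0,0.8,1.3,3.0]
    - [0,0,0,0,0.3,0.4,3.0]
    - [0,0,0,0,0,0,3.0]

```text
time: 6.1
position: [0.4609, 0.0834, 0.1385]
tool_rot: [-0.689, 1.459, 0.689]
ft_force: [-0.8, 0.7, -0.6]
grip_width: 0.456
```

```bash
python3 nav.py .461 .0838 .0645 50.6
python3 - <<'E'
from h import *
im,d=get_image('side');crop('sd4.png',im,220,150,380,290,4)
E
```

```text
t 6.1 pos [0.4609 0.0834 0.1385] toolx [-0. -0. -1.] jaw ang 50.6 grip 3.97 F [-0.8  0.7 -0.6]
q [-0.73  0.    0.5   2.03 -0.    1.11  0.65]
tilt fix deg (tool) [-0.   -0.02  0.01]
delta tool cm (no turn) [7.4  0.02 0.04] world cm [ 0.01  0.04 -7.4 ]
yaw world 0.0 -> tool wx -0.0
delta tool after turn [7.4  0.02 0.04]
```

View pics/sd4.png

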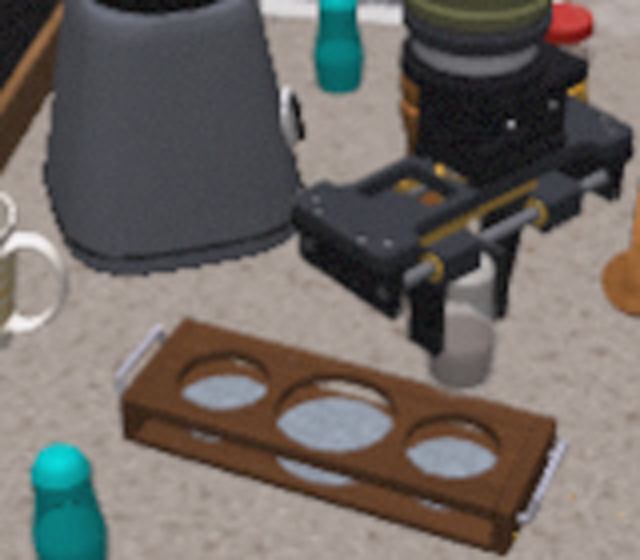

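Call:
jog_arm:
  targets:
    - [0,0,0,1.5,0,0,3.0]
    - [0,0,0,2.0,0,0,3.0]
    - [0,0,0,1.5,0,0,3.0]
    - [0,0,0,1.0,0,0,3.0]
    - [0,0,0,0.7,0,0,3.0]
    - [0,0,0,0.4,0,0,3.0]
    - [0,0,0,0.2,0,0,3.0]
    - [0,0,0,0,0,0,3.0]

```text
time: 7.15
position: [0.4612, 0.0841, 0.0658]
tool_rot: [-0.689, 1.458, 0.689]
ft_force: [-0.4, 0.4, -0.9]
grip_width: 0.461
```

Call:
jog_arm:
  targets:
    - [0,0,0,0.1,0,0,3.0]
    - [0,0,0,0.1,0,0,3.0]
    - [0,0,0,0,0,0,3.0]

```text
time: 7.52
position: [0.4612, 0.084, 0.0638]
tool_rot: [-0.689, 1.458, 0.689]
ft_force: [-0.1, -0.2, 0.0]
grip_width: 0.459
```

Call:
jog_arm:
  targets:
    - [0,0,0,0.1,0,0,3.0]
    - [0,0,0,0.1,0,0,3.0]
    - [0,0,0,0,0,0,3.0]

```text
time: 7.9
position: [0.4618, 0.0838, 0.0635]
tool_rot: [-0.689, 1.458, 0.689]
ft_force: [-4.0, -2.5, 15.4]
grip_width: 0.457
```

Contact on the base board. Release gently and rise.

Call:
jog_arm:
  targets:
    - [0,0,0,-0.1,0,0,3.8]
    - [0,0,0,0,0,0,4.4]
    - [0,0,0,0,0,0,5.2]
    - [0,0,0,0,0,0,6.2]
    - [0,0,0,0,0,0,7.0]
    - [0,0,0,-1.5,0,0,7.0]
    - [0,0,0,-3.5,0,0,7.0]
    - [0,0,0,-4.5,0,0,7.0]
    - [0,0,0,-3.0,0,0,7.0]
    - [0,0,0,-0.5,0,0,7.0]

```text
time: 9.15
position: [0.4625, 0.0843, 0.1956]
tool_rot: [-0.689, 1.453, 0.689]
ft_force: [0.5, 0.2, -0.3]
grip_width: 0.806
```

```bash
python3 nav.py .42 -.241 .2 100
python3 - <<'E'
from h import *
im,d=get_image('side');crop('sd5.png',im,220,150,380,290,4);np.savez('pics/side5.npz',im=im,d=d)
C=cloud('side',d);m=(d>0)&(C[...,2]>.05)&(C[...,2]<.12)&(np.hypot(C[...,0]-.461,C[...,1]-.084)<.04);P=C[m];print(len(P),P.max(0),P.min(0),P.mean(0))
E
```

```text
t 9.15 pos [0.4625 0.0843 0.1956] toolx [ 0.005  0.003 -1.   ] jaw ang 50.6 grip 7.01 F [ 0.5  0.2 -0.3]
q [-0.75 -0.06  0.5   1.96  0.03  1.23  0.62]
tilt fix deg (tool) [-0.    0.3   0.13]
delta tool cm (no turn) [ -0.54 -17.37 -27.83] world cm [ -4.25 -32.53   0.44]
yaw world 49.4 -> tool wx -49.4
delta tool after turn [ -0.62   9.84 -31.29]
349 [0.47958065 0.10456641 0.10135392] [0.44089198 0.07101353 0.05011078] [0.46015527 0.09364703 0.07764517]
```

View pics/sd5.png

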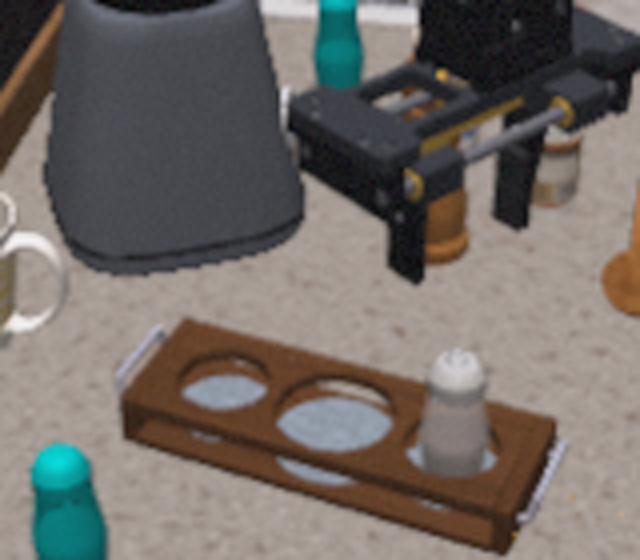

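Call:
jog_arm:
  targets:
    - [-9.9,0,0,-0.5,0,0,7.0]
    - [-9.9,0,0,0,0,0,7.0]
    - [-9.9,0,0,0,0,0,7.0]
    - [-9.9,0,0,0,0,0,7.0]
    - [-9.9,0,0,0,0.8,-2.5,7.0]
    - [0,0,0,0,1.5,-4.8,7.0]
    - [0,0,0,0,1.5,-4.9,7.0]
    - [0,0,0,0,1.5,-4.9,7.0]
    - [0,0,0,0,1.5,-4.9,7.0]
    - [0,0,0,0,1.3,-4.5,7.0]

```text
time: 10.45
position: [0.4219, -0.1917, 0.1965]
tool_rot: [-1.336, 1.121, 1.339]
ft_force: [0.3, 0.2, -1.1]
grip_width: 0.807
```

Call:
jog_arm:
  targets:
    - [0,0,0,0,1.0,-3.2,7.0]
    - [0,0,0,0,0.4,-1.6,7.0]
    - [0,0,0,0,0,0,7.0]

```text
time: 10.82
position: [0.4167, -0.2408, 0.1966]
tool_rot: [-1.335, 1.124, 1.337]
ft_force: [-0.1, 0.9, 0.3]
grip_width: 0.803
```

```bash
python3 nav.py .4232 -.241 .066 100
python3 - <<'E'
from h import *
s=get_state();im,d=get_image('wrist');save('w6.png',im);np.savez('pics/w6.npz',im=im,d=d,p=s['position'],r=s['tool_rot'])
for P in [(.4232,-.241,.107),(.4277,-.3833,.085)]: print(proj('wrist',P,s))
C=cloud('wrist',d,s)
for nm,c,z,r in (('ch',(.423,-.241),.107,.03),('co',(.428,-.383),.085,.035)):
    m=(d>0)&(abs(C[...,2]-z)<.006)&(np.hypot(C[...,0]-c[0],C[...,1]-c[1])<r);P=C[m];print(nm,len(P),P.mean(0),P.min(0),P.max(0))
E
```

```text
t 10.82 pos [ 0.4167 -0.2408  0.1966] toolx [-0.002 -0.    -1.   ] jaw ang 99.9 grip 6.99 F [-0.1  0.9  0.3]
q [-0.51 -0.06  0.96  1.94  0.05  1.24  2.18]
tilt fix deg (tool) [ 0.    0.   -0.12]
delta tool cm (no turn) [13.06 -0.66 -0.13] world cm [  0.65  -0.02 -13.06]
yaw world 0.1 -> tool wx -0.1
delta tool after turn [13.06 -0.66 -0.14]
[[274.62007975 227.91703174]]
[[ 84.15375914 192.93117209]]
ch 3023 [ 0.42267263 -0.2384064   0.10743482] [ 0.40207476 -0.25982088  0.10112895] [ 0.44571885 -0.21661273  0.11002203]
co 4231 [ 0.42638345 -0.37928186  0.08513493] [ 0.40036811 -0.40764409  0.07902845] [ 0.45481594 -0.35290712  0.08832921]
```

View pics/w6.png

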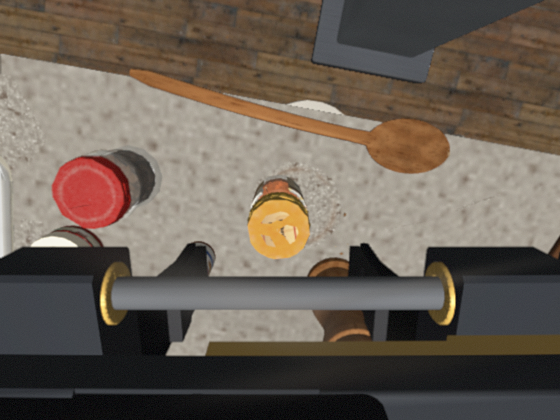

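Call:
jog_arm:
  targets:
    - [0,0,0,1.0,-0.65,0.05,7.0]
    - [0,0,0,2.5,0,0,7.0]
    - [0,0,0,3.0,0,0,7.0]
    - [0,0,0,3.0,0,0,7.0]
    - [0,0,0,2.3,0,0,7.0]
    - [0,0,0,1.1,0,0,7.0]
    - [0,0,0,0,0,0,7.0]

```text
time: 11.75
position: [0.4239, -0.2375, 0.0678]
tool_rot: [-1.337, 1.122, 1.34]
ft_force: [-0.7, -0.8, -0.1]
grip_width: 0.803
```

Call:
jog_arm:
  targets:
    - [0,0,0,0,0,0,5.5]
    - [0,0,0,0,0,0,4.6]
    - [0,0,0,0,0,0,3.0]
    - [0,0,0,0,0,0,3.0]
    - [0,0,0,0,0,0,3.0]

```text
time: 12.38
position: [0.4246, -0.2383, 0.069]
tool_rot: [-1.338, 1.12, 1.337]
ft_force: [-0.5, -0.5, 2.2]
grip_width: 0.5
```

```bash
python3 nav.py .4232 -.241 .066 100
python3 - <<'E'
from h import *
im,d=get_image('scene');crop('sc7.png',im,220,150,420,290,4)
E
```

```text
t 12.38 pos [ 0.4246 -0.2383  0.069 ] toolx [ 0.001  0.    -1.   ] jaw ang 100.1 grip 4.35 F [-0.5 -0.5  2.2]
q [-0.44  0.2   0.98  2.07 -0.21  0.97  2.39]
tilt fix deg (tool) [ 0.   -0.01  0.06]
delta tool cm (no turn) [ 0.3   0.18 -0.24] world cm [-0.14 -0.27 -0.3 ]
yaw world -0.1 -> tool wx 0.1
delta tool after turn [ 0.3   0.18 -0.24]
```

View pics/sc7.png

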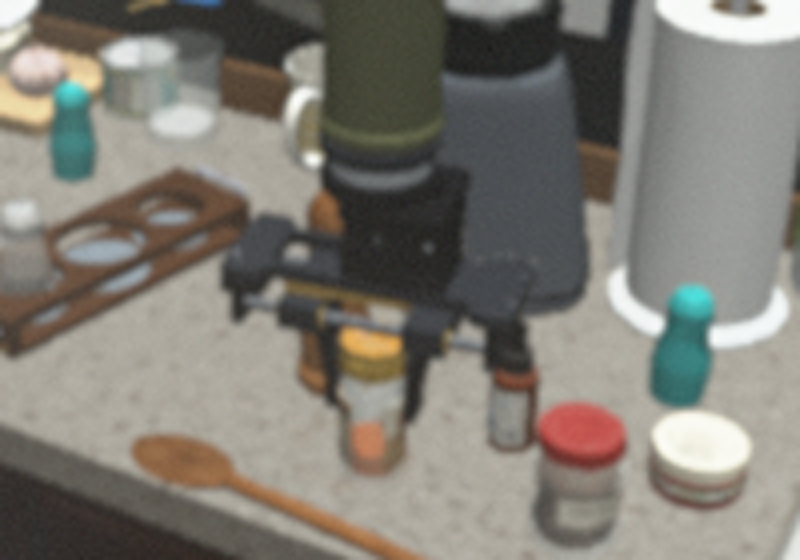

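Call:
jog_arm:
  targets:
    - [0,0,0,-0.7,0,0,3.0]
    - [0,0,0,-2.0,0,0,3.0]
    - [0,0,0,-3.5,0,0,3.0]
    - [0,0,0,-4.0,0,0,3.0]
    - [0,0,0,-3.0,-0.3,1.0,3.0]
    - [0,0,0,-1.0,-0.6,3.0,3.0]
    - [0,0,0,0,-0.7,4.2,3.0]
    - [0,0,0,0,-0.7,4.2,3.0]
    - [0,0,0,0,-0.7,4.2,3.0]
    - [0,0,0,0,-0.7,4.0,3.0]

```text
time: 13.68
position: [0.4239, -0.0277, 0.2106]
tool_rot: [-1.337, 1.121, 1.338]
ft_force: [-0.0, -0.4, -2.4]
grip_width: 0.501
```

Call:
jog_arm:
  targets:
    - [4,0,0,0,-1.5,2.5,3.0]
    - [7,0,0,0,-2.5,1.0,3.0]
    - [7,0,0,0,-3.0,0.5,3.0]
    - [5,0,0,0,-3.0,0,3.0]

```text
time: 14.18
position: [0.5189, 0.0122, 0.2104]
tool_rot: [-1.04, 1.308, 1.041]
ft_force: [-0.1, -0.2, -0.6]
grip_width: 0.507
```

```bash
python3 nav.py .609 .0488 .14 76.7
```

```text
t 14.18 pos [0.5189 0.0122 0.2104] toolx [-0.001 -0.    -1.   ] jaw ang 77.0 grip 4.41 F [-0.1 -0.2 -0.6]
q [-0.7   0.06  0.65  1.84 -0.04  1.26  1.31]
tilt fix deg (tool) [ 0.   -0.01 -0.03]
delta tool cm (no turn) [ 7.03 -7.96  5.6 ] world cm [ 9.01  3.66 -7.04]
yaw world -0.3 -> tool wx 0.3
delta tool after turn [ 7.03 -7.93  5.64]
```

Call:
jog_arm:
  targets:
    - [0,0,0,0.5,-2.5,1.8,3.0]
    - [0,0,0,1.5,-2.5,1.8,3.0]
    - [0,0,0,2.0,-1.8,1.2,3.0]
    - [0,0,0,2.0,-0.8,0.6,3.0]
    - [0,0,0,1.0,-0.3,0.2,3.0]
    - [0,0,0,0,0,0,3.0]

```text
time: 14.92
position: [0.6072, 0.048, 0.1399]
tool_rot: [-1.041, 1.309, 1.042]
ft_force: [-0.3, -0.1, -0.7]
grip_width: 0.509
```

```bash
python3 nav.py .609 .0488 .079 76.7
python3 - <<'E'
from h import *
im,d=get_image('side');crop('sd8.png',im,220,150,380,290,4)
im,d=get_image('scene');crop('sc8.png',im,200,120,380,270,4)
E
```

```text
t 14.93 pos [0.6072 0.048  0.1399] toolx [-0.002 -0.001 -1.   ] jaw ang 77.1 grip 4.43 F [-0.3 -0.1 -0.7]
q [-0.64  0.35  0.63  1.7  -0.22  1.17  1.39]
tilt fix deg (tool) [ 0.   -0.06 -0.1 ]
delta tool cm (no turn) [ 6.09 -0.17  0.12] world cm [ 0.18  0.08 -6.09]
yaw world -0.4 -> tool wx 0.4
delta tool after turn [ 6.09 -0.16  0.12]
```

View pics/sd8.png

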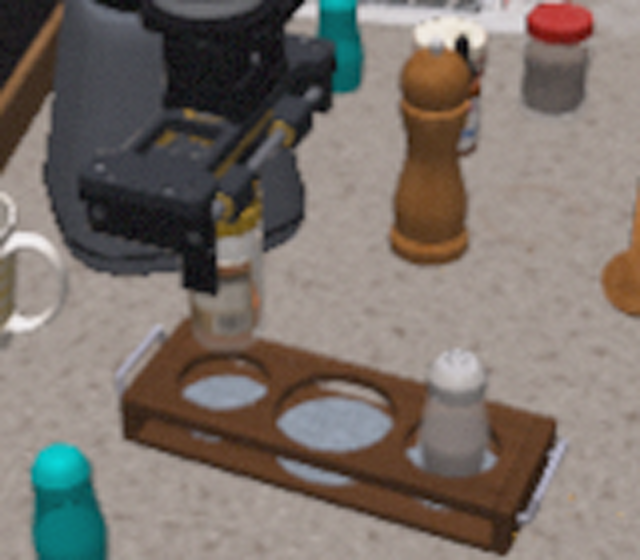

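View pics/sc8.png

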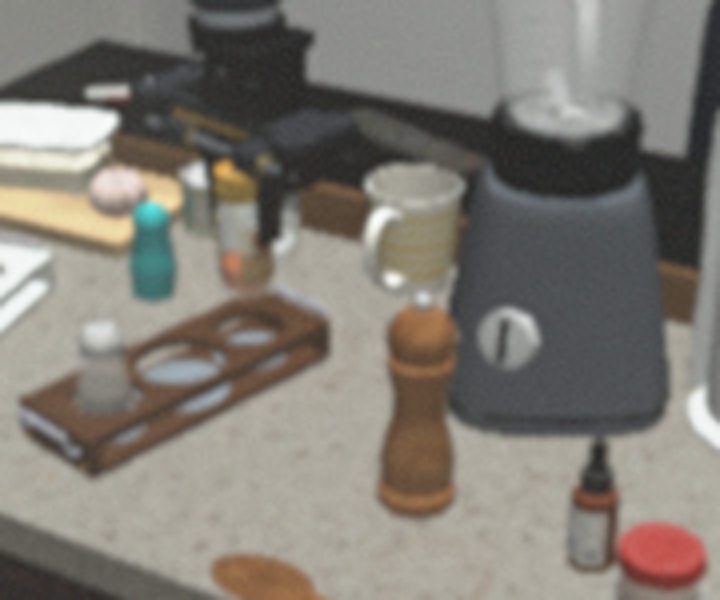

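Call:
jog_arm:
  targets:
    - [0,0,0,1.3,-0.25,0.12,3.0]
    - [0,0,0,1.6,0,0,3.0]
    - [0,0,0,1.3,0,0,3.0]
    - [0,0,0,0.9,0,0,3.0]
    - [0,0,0,0.5,0,0,3.0]
    - [0,0,0,0.3,0,0,3.0]
    - [0,0,0,0.1,0,0,3.0]
    - [0,0,0,0,0,0,3.0]

```text
time: 16.02
position: [0.611, 0.0489, 0.0809]
tool_rot: [-1.042, 1.307, 1.041]
ft_force: [1.3, 0.2, -1.2]
grip_width: 0.505
```

Call:
jog_arm:
  targets:
    - [0,0,0,0.1,0,0,3.0]
    - [0,0,0,0.1,0,0,3.0]
    - [0,0,0,0,0,0,3.0]

```text
time: 16.4
position: [0.6109, 0.0489, 0.079]
tool_rot: [-1.042, 1.307, 1.041]
ft_force: [-0.1, 0.6, 1.9]
grip_width: 0.508
```

Call:
jog_arm:
  targets:
    - [0,0,0,0.1,0,0,3.0]
    - [0,0,0,0.1,0,0,3.0]
    - [0,0,0,0,0,0,3.0]

```text
time: 16.77
position: [0.6117, 0.0487, 0.0789]
tool_rot: [-1.042, 1.305, 1.041]
ft_force: [-4.2, -1.4, 12.0]
grip_width: 0.511
```

Contact. Release, rise, and look.

Call:
jog_arm:
  targets:
    - [0,0,0,-0.1,0,0,4.2]
    - [0,0,0,0,0,0,4.8]
    - [0,0,0,0,0,0,5.5]
    - [0,0,0,0,0,0,6.4]
    - [0,0,0,0,0,0,7.0]
    - [0,0,0,-1.5,0,0,7.0]
    - [0,0,0,-3.5,0,0,7.0]
    - [0,0,0,-4.5,0,0,7.0]
    - [0,0,0,-4.5,0,0,7.0]
    - [0,0,0,-2.5,0,0,7.0]

```text
time: 18.02
position: [0.6118, 0.0485, 0.2467]
tool_rot: [-1.042, 1.303, 1.039]
ft_force: [0.1, -0.7, -1.1]
grip_width: 0.804
```

```bash
python3 nav.py .505 -.171 .24 76.7
python3 - <<'E'
from h import *
im,d=get_image('side');crop('sd9.png',im,220,150,380,290,4);np.savez('pics/side9.npz',im=im,d=d)
C=cloud('side',d);m=(d>0)&(C[...,2]>.05)&(C[...,2]<.13)&(np.hypot(C[...,0]-.609,C[...,1]-.049)<.04);P=C[m];print(len(P),P.max(0),P.min(0),P.mean(0))
E
```

```text
t 18.02 pos [0.6118 0.0485 0.2467] toolx [ 0.005  0.001 -1.   ] jaw ang 77.1 grip 6.99 F [ 0.1 -0.7 -1.1]
q [-0.66  0.27  0.65  1.57 -0.17  1.36  1.36]
tilt fix deg (tool) [0.   0.12 0.25]
delta tool cm (no turn) [  0.59   5.5  -23.79] world cm [-10.68 -21.95  -0.67]
yaw world -0.4 -> tool wx 0.4
delta tool after turn [  0.59   5.34 -23.82]
563 [0.63148268 0.07278744 0.12216638] [0.58676456 0.02628529 0.05000853] [0.60698373 0.05987122 0.09389792]
```

View pics/sd9.png

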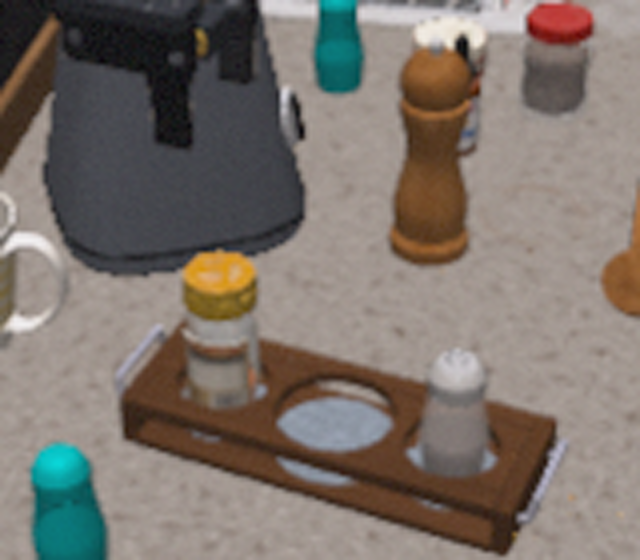

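Call:
jog_arm:
  targets:
    - [0,0,0,0,2.5,-0.6,7.0]
    - [0,0,0,0,4.2,-1.0,7.0]
    - [0,0,0,0,3.5,-2.0,7.0]
    - [0,0,0,0,-0.5,-3.5,7.0]
    - [0,0,0,0,-1.0,-4.3,7.0]
    - [0,0,0,0,-1.0,-4.3,7.0]
    - [0,0,0,0,-1.0,-4.0,7.0]
    - [0,0,0,0,-0.7,-2.8,7.0]
    - [0,0,0,0,-0.5,-1.3,7.0]
    - [-10,0,0,0,0,0,7.0]

```text
time: 19.32
position: [0.5035, -0.1728, 0.243]
tool_rot: [-1.173, 1.232, 1.172]
ft_force: [-0.7, 0.9, -0.4]
grip_width: 0.804
```

Call:
jog_arm:
  targets:
    - [0,0,0,0,0,0,7.0]

```text
time: 19.45
position: [0.5038, -0.1712, 0.2428]
tool_rot: [-1.17, 1.233, 1.17]
ft_force: [-0.1, -0.1, 0.4]
grip_width: 0.807
```

```bash
python3 nav.py .505 -.171 .14 87
python3 - <<'E'
from h import *
s=get_state();im,d=get_image('wrist');save('w10.png',im);np.savez('pics/w10.npz',im=im,d=d,p=s['position'],r=s['tool_rot'])
C=cloud('wrist',d,s)
m=(d>0)&(C[...,2]>.13)&(C[...,2]<.175)&(np.hypot(C[...,0]-.505,C[...,1]+.17)<.04);P=C[m];print(len(P),P.mean(0),P.min(0),P.max(0));print(np.argwhere(m).mean(0),proj('wrist',(.505,-.171,.17),s))
E
```

```text
t 19.45 pos [ 0.5038 -0.1712  0.2428] toolx [ 0.  0. -1.] jaw ang 86.9 grip 7.02 F [-0.1 -0.1  0.4]
q [-0.53  0.07  0.86  1.77 -0.06  1.33  1.85]
tilt fix deg (tool) [-0.    0.02  0.02]
delta tool cm (no turn) [10.28 -0.12  0.02] world cm [  0.12   0.02 -10.28]
yaw world 0.1 -> tool wx -0.1
delta tool after turn [10.28 -0.12  0.02]
3640 [ 0.50099015 -0.16821183  0.15309484] [ 0.48084837 -0.19300807  0.13147648] [ 0.5294103  -0.14362566  0.17147082]
[214.96346154 279.87582418] [[276.06632036 228.38769427]]
```

View pics/w10.png

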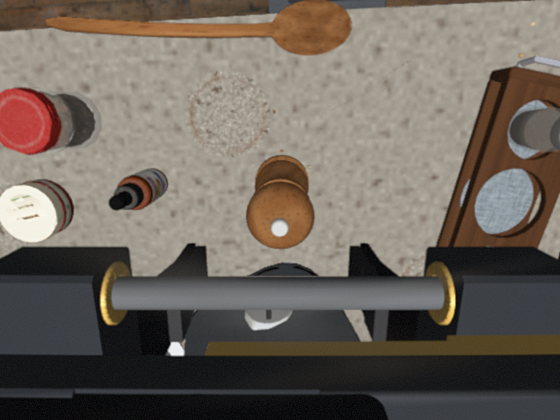

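Call:
jog_arm:
  targets:
    - [0,0,0,1.0,-0.12,0.15,7.0]
    - [0,0,0,2.3,0,0,7.0]
    - [0,0,0,2.7,0,0,7.0]
    - [0,0,0,2.3,0,0,7.0]
    - [0,0,0,1.3,0,0,7.0]
    - [0,0,0,0.6,0,0,7.0]
    - [0,0,0,0,0,0,7.0]

```text
time: 20.38
position: [0.5053, -0.1694, 0.1406]
tool_rot: [-1.172, 1.233, 1.171]
ft_force: [-0.5, -0.7, 0.6]
grip_width: 0.801
```

Call:
jog_arm:
  targets:
    - [0,0,0,0,0,0,5.8]
    - [0,0,0,0,0,0,5.0]
    - [0,0,0,0,0,0,3.5]
    - [0,0,0,0,0,0,3.5]
    - [0,0,0,0,0,0,3.5]

```text
time: 21.0
position: [0.5055, -0.1694, 0.1409]
tool_rot: [-1.172, 1.232, 1.171]
ft_force: [-0.1, 0.5, 1.3]
grip_width: 0.549
```

```bash
python3 nav.py .505 -.171 .14 87
python3 - <<'E'
from h import *
im,d=get_image('side');crop('sd11.png',im,250,100,410,240,4)
E
```

```text
t 21.0 pos [ 0.5055 -0.1694  0.1409] toolx [ 0.001  0.    -1.   ] jaw ang 87.1 grip 4.78 F [-0.1  0.5  1.3]
q [-0.49  0.19  0.85  1.89 -0.16  1.13  1.94]
tilt fix deg (tool) [-0.    0.01  0.04]
delta tool cm (no turn) [ 0.09  0.04 -0.16] world cm [-0.05 -0.16 -0.09]
yaw world -0.1 -> tool wx 0.1
delta tool after turn [ 0.09  0.04 -0.16]
```

View pics/sd11.png

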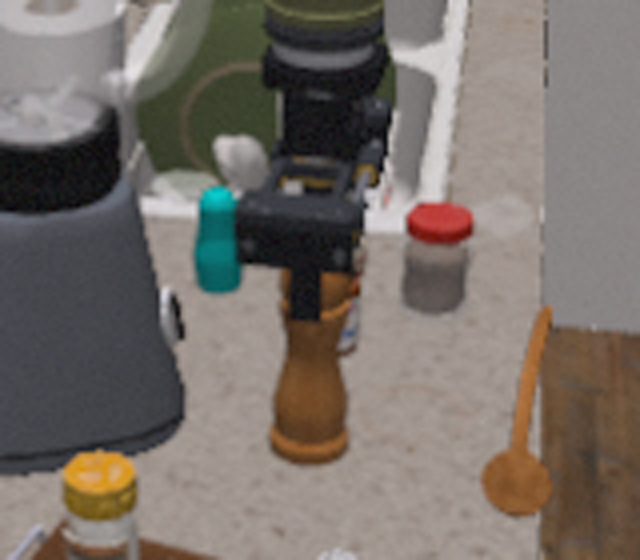

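Call:
jog_arm:
  targets:
    - [0,0,0,-0.5,0,0,3.5]
    - [0,0,0,-1.5,0,0,3.5]
    - [0,0,0,-3.0,0,0,3.5]
    - [0,0,0,-3.5,0,0,3.5]
    - [0,0,0,-3.0,0,0.8,3.5]
    - [0,0,0,-1.7,-0.1,2.0,3.5]
    - [0,0,0,-0.5,-0.2,3.0,3.5]
    - [0,0,0,0,-0.3,3.5,3.5]
    - [0,0,0,0,-0.3,3.5,3.5]
    - [0,0,0,0,-0.3,3.5,3.5]
  squeeze: 25

```text
time: 22.3
position: [0.5254, -0.0064, 0.2784]
tool_rot: [-1.171, 1.232, 1.171]
ft_force: [-0.0, -0.6, -2.3]
grip_width: 0.546
```

Call:
jog_arm:
  targets:
    - [0,0,0,0,-0.3,3.0,3.5]
    - [0,0,0,0,-0.2,2.3,3.5]
    - [0,0,0,0,-0.1,1.4,3.5]
    - [0,0,0,0,0,0.6,3.5]
    - [0,0,0,0,0,0,3.5]

```text
time: 22.92
position: [0.5351, 0.0648, 0.2776]
tool_rot: [-1.172, 1.233, 1.171]
ft_force: [-0.3, -0.2, -1.6]
grip_width: 0.541
```

```bash
python3 nav.py .535 .0663 .151 87
python3 - <<'E'
from h import *
im,d=get_image('side');crop('sd12.png',im,220,100,380,290,3)
im,d=get_image('scene');crop('sc12.png',im,190,120,330,270,4)
E
```

```text
t 22.93 pos [0.5351 0.0648 0.2776] toolx [-0. -0. -1.] jaw ang 87.1 grip 4.71 F [-0.3 -0.2 -1.6]
q [-0.79  0.07  0.65  1.69 -0.04  1.4   1.39]
tilt fix deg (tool) [-0.   -0.03 -0.  ]
delta tool cm (no turn) [12.66  0.02  0.16] world cm [-1.000e-02  1.500e-01 -1.266e+01]
yaw world -0.1 -> tool wx 0.1
delta tool after turn [12.66  0.02  0.16]
```

View pics/sd12.png

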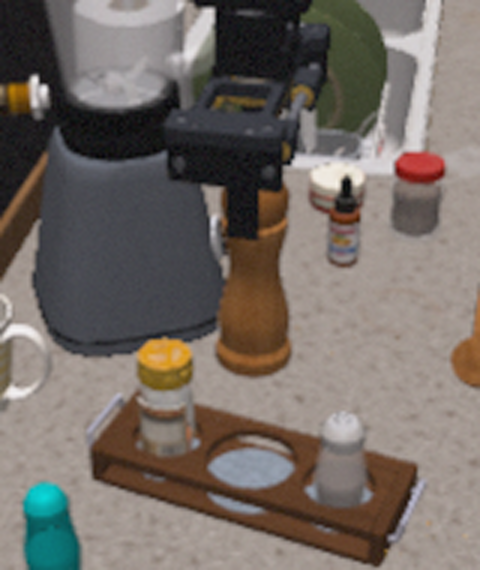

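View pics/sc12.png

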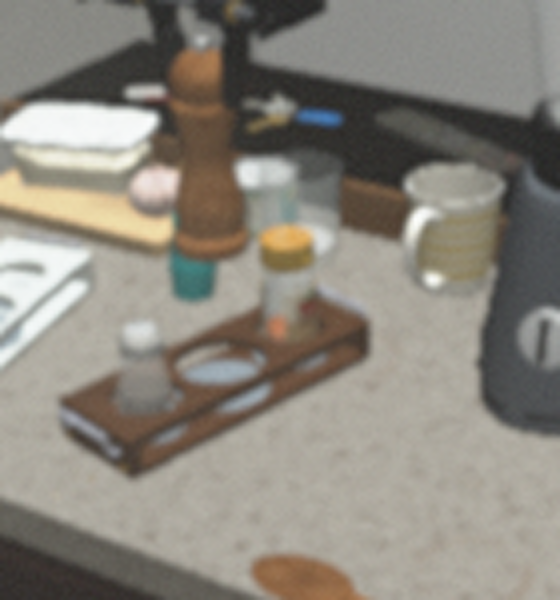

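Run:
```python
from h import *
from scipy.optimize import least_squares
z0=.2776-.1409
for n,(ox,oy,k) in dict(scene=(190,120,4),side=(220,100,3)).items():
    print(n,(proj(n,[(.535,.065,z0+.14),(.535,.065,z0)])-[ox,oy])*k)
A=[]
for n in('scene','side'):
    im,d=get_image(n);C=cloud(n,d);A.append(C[d>0])
C=np.concatenate(A);C=C[np.hypot(C[:,0]-.535,C[:,1]-.065)<.05]
prof=[(.005,.012,.029)]
for za,zb,r in ((.002,.013,.029),(.13,.158,.0245)):
    for lab,CC in (('sc',A[0]),('sd',A[1]),('all',C)):
        m=(CC[:,2]>z0+za)&(CC[:,2]<z0+zb)&(np.hypot(CC[:,0]-.535,CC[:,1]-.065)<.05)
        P=CC[m,:2]
        s=least_squares(lambda q:np.hypot(*(P-q).T)-r,(.535,.065),loss='soft_l1',f_scale=.002);print(lab,len(P),s.x.round(4))
```

```text
scene [[199.85019473  72.18006529]
 [212.74222057 243.63315995]]
side [[251.72446609 196.29069803]
 [250.34350028 355.7890867 ]]
sc 59 [0.5337 0.065 ]
sd 89 [0.535 0.064]
all 148 [0.5345 0.0642]
sc 229 [0.5365 0.0599]
sd 245 [0.5399 0.0708]
all 474 [0.5369 0.066 ]
```

Call:
jog_arm:
  targets:
    - [0,0,0,1.5,0,0.1,3.5]
    - [0,0,0,2.5,0,0,3.5]
    - [0,0,0,2.5,0,0,3.5]
    - [0,0,0,2.2,0,0,3.5]
    - [0,0,0,1.5,0,0,3.5]
    - [0,0,0,1.0,0,0,3.5]
    - [0,0,0,0.6,0,0,3.5]
    - [0,0,0,0.4,0,0,3.5]
    - [0,0,0,0.2,0,0,3.5]
    - [0,0,0,0,0,0,3.5]

```text
time: 24.38
position: [0.5353, 0.0665, 0.1538]
tool_rot: [-1.172, 1.232, 1.172]
ft_force: [-0.0, 0.1, -1.9]
grip_width: 0.542
```

Call:
jog_arm:
  targets:
    - [0,0,0,0.1,0,0,3.5]
    - [0,0,0,0.1,0,0,3.5]
    - [0,0,0,0,0,0,3.5]

```text
time: 24.75
position: [0.5352, 0.0664, 0.1516]
tool_rot: [-1.172, 1.233, 1.172]
ft_force: [0.3, -0.1, -2.2]
grip_width: 0.542
```

Call:
jog_arm:
  targets:
    - [0,0,0,0.1,0,0,3.5]
    - [0,0,0,0.1,0,0,3.5]
    - [0,0,0,0,0,0,3.5]

```text
time: 25.12
position: [0.5363, 0.0663, 0.1509]
tool_rot: [-1.172, 1.231, 1.17]
ft_force: [0.1, -0.3, 5.7]
grip_width: 0.539
```

Call:
jog_arm:
  targets:
    - [0,0,0,0,0,0,4.5]
    - [0,0,0,0,0,0,5.0]
    - [0,0,0,0,0,0,5.6]
    - [0,0,0,0,0,0,6.4]
    - [0,0,0,0,0,0,7.0]
    - [0,0,0,-1.5,0,0,7.0]
    - [0,0,0,-3.0,0,0,7.0]
    - [0,0,0,-3.5,0,0,7.0]
    - [0,0,0,-2.0,0,0,7.0]
    - [0,0,0,-0.5,0,0,7.0]
  squeeze: 15

```text
time: 26.38
position: [0.5362, 0.0664, 0.2569]
tool_rot: [-1.172, 1.229, 1.17]
ft_force: [1.0, -0.6, -0.3]
grip_width: 0.805
```

```bash
python3 nav.py .428 -.383 .2 70
python3 - <<'E'
from h import *
im,d=get_image('side');crop('sd13.png',im,220,100,380,290,3)
s=get_state();im,d=get_image('wrist');save('w13.png',im)
E
```

```text
t 26.38 pos [0.5362 0.0664 0.2569] toolx [ 0.003  0.001 -1.   ] jaw ang 87.1 grip 7.01 F [ 1.  -0.6 -0.3]
q [-0.79  0.08  0.65  1.73 -0.05  1.35  1.4 ]
tilt fix deg (tool) [-0.    0.09  0.19]
delta tool cm (no turn) [  5.58   8.54 -45.44] world cm [-10.82 -44.94  -5.69]
yaw world -17.1 -> tool wx 17.1
delta tool after turn [  5.63  -5.19 -45.94]
```

View pics/sd13.png

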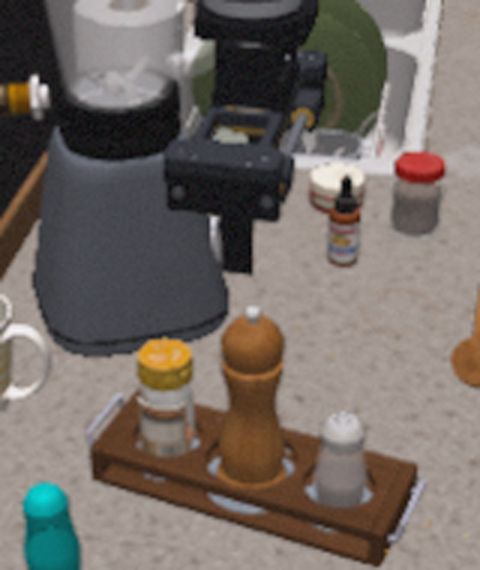

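View pics/w13.png

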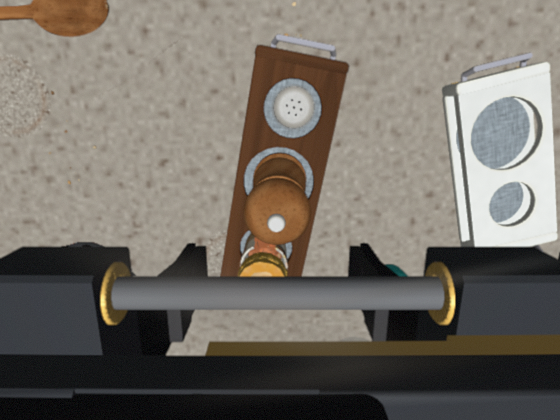

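Call:
jog_arm:
  targets:
    - [8.5,0,0,0,1.5,0,7.0]
    - [8.6,0,0,0,1.5,0,7.5]
    - [0,0,0,0,0,-3.0,8.2]
    - [0,0,0,0,-1.0,-5.0,8.7]
    - [0,0,0,0,-1.0,-5.0,8.7]
    - [0,0,0,0,-1.0,-5.0,8.7]
    - [0,0,0,0,-1.0,-5.0,8.7]
    - [0,0,0,0.5,-1.0,-5.0,8.7]
    - [0,0,0,1.0,-1.0,-5.0,8.7]
    - [0,0,0,1.0,-1.0,-5.0,8.7]

```text
time: 27.72
position: [0.4406, -0.3118, 0.2286]
tool_rot: [-0.948, 1.353, 0.949]
ft_force: [1.3, 0.1, -0.1]
grip_width: 1.004
```

```bash
python3 nav.py .4275 -.3815 .17 70
```

```text
t 27.73 pos [ 0.4406 -0.3118  0.2286] toolx [ 0.     0.001 -1.   ] jaw ang 70.0 grip 8.74 F [ 1.3  0.1 -0.1]
q [-0.44  0.15  1.1   1.77 -0.14  1.3   1.92]
tilt fix deg (tool) [ 0.    0.06 -0.02]
delta tool cm (no turn) [ 5.86 -1.15 -7.01] world cm [-1.31 -6.97 -5.86]
yaw world -0.0 -> tool wx 0.0
delta tool after turn [ 5.86 -1.16 -7.  ]
```

Call:
jog_arm:
  targets:
    - [0,0,0,1.0,-0.4,-3.0,8.7]
    - [0,0,0,1.0,-0.4,-2.2,8.7]
    - [0,0,0,0.5,-0.2,-0.8,8.7]
    - [0,0,0,0,0,0,8.7]

```text
time: 28.22
position: [0.4297, -0.3704, 0.2037]
tool_rot: [-0.946, 1.356, 0.949]
ft_force: [0.2, -0.7, 1.0]
grip_width: 0.999
```

```bash
python3 nav.py .4275 -.3815 .055 70
python3 - <<'E'
from h import *
s=get_state();im,d=get_image('wrist');save('w14.png',im)
C=cloud('wrist',d,s)
m=(d>0)&(abs(C[...,2]-.085)<.006)&(np.hypot(C[...,0]-.428,C[...,1]+.382)<.035);P=C[m];print(len(P),P.mean(0),P.min(0),P.max(0))
E
```

```text
t 28.23 pos [ 0.4297 -0.3704  0.2037] toolx [-0.002  0.001 -1.   ] jaw ang 69.9 grip 8.69 F [ 0.2 -0.7  1. ]
q [-0.26  0.28  1.09  1.74 -0.26  1.28  2.11]
tilt fix deg (tool) [ 0.    0.01 -0.11]
delta tool cm (no turn) [14.87 -0.21 -1.12] world cm [ -0.22  -1.11 -14.87]
yaw world 0.1 -> tool wx -0.1
delta tool after turn [14.87 -0.21 -1.12]
3738 [ 0.42666836 -0.37992454  0.08532937] [ 0.40059849 -0.40837266  0.07900765] [ 0.45452723 -0.35314543  0.08815448]
```

View pics/w14.png

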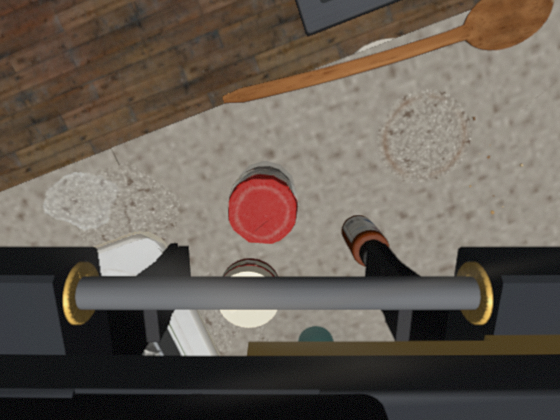

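Call:
jog_arm:
  targets:
    - [-7,0,0,0,0,0,8.7]
    - [-7,0,0,0,0,0,8.7]
    - [0,0,0,1.0,0.1,-1.0,8.7]
    - [0,0,0,2.0,0,0,8.7]
    - [0,0,0,0,0,0,8.7]

```text
time: 28.9
position: [0.4269, -0.3793, 0.1721]
tool_rot: [-1.127, 1.259, 1.134]
ft_force: [-1.1, 1.8, -0.0]
grip_width: 1.001
```

```bash
python3 nav.py .4275 -.3805 .058 84
```

```text
t 28.9 pos [ 0.4269 -0.3793  0.1721] toolx [-0.004  0.002 -1.   ] jaw ang 83.9 grip 8.71 F [-1.1  1.8 -0. ]
q [-0.18  0.31  1.03  1.77 -0.28  1.23  2.39]
tilt fix deg (tool) [ 0.    0.11 -0.22]
delta tool cm (no turn) [11.41 -0.11 -0.14] world cm [  0.06  -0.12 -11.41]
yaw world 0.1 -> tool wx -0.1
delta tool after turn [11.41 -0.11 -0.14]
```

Call:
jog_arm:
  targets:
    - [0,0.1,-0.2,2.0,-0.1,-0.1,8.7]
    - [0,0,0,2.7,0,0,8.7]
    - [0,0,0,2.7,0,0,8.7]
    - [0,0,0,2.2,0,0,8.7]
    - [0,0,0,1.3,0,0,8.7]
    - [0,0,0,0.4,0,0,8.7]
    - [0,0,0,0,0,0,8.7]

```text
time: 29.78
position: [0.4295, -0.3821, 0.0619]
tool_rot: [-1.135, 1.256, 1.128]
ft_force: [-0.3, -0.3, 0.4]
grip_width: 1.001
```

```bash
python3 nav.py .4275 -.3805 .058 84
python3 - <<'E'
from h import *
im,d=get_image('scene');crop('sc15.png',im,300,170,450,310,4)
E
```

```text
t 29.77 pos [ 0.4295 -0.3821  0.0619] toolx [ 0.004 -0.003 -1.   ] jaw ang 84.0 grip 8.71 F [-0.3 -0.3  0.4]
q [-0.09  0.45  0.94  1.87 -0.43  1.03  2.49]
tilt fix deg (tool) [-0.   -0.12  0.23]
delta tool cm (no turn) [0.39 0.22 0.14] world cm [-0.2   0.16 -0.39]
yaw world 0.0 -> tool wx -0.0
delta tool after turn [0.39 0.22 0.14]
```

View pics/sc15.png

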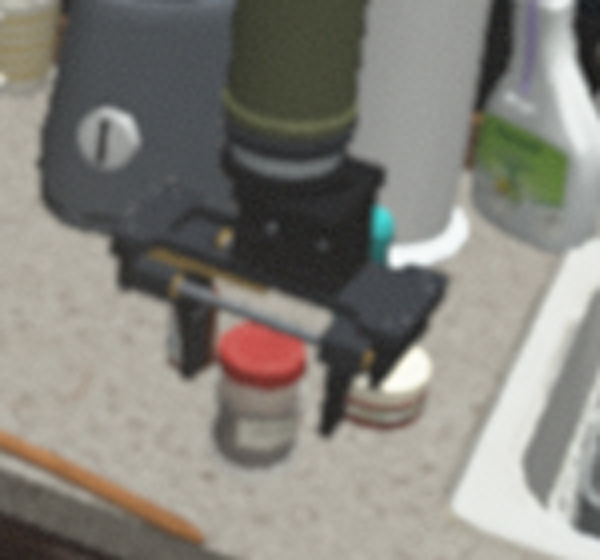

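Call:
jog_arm:
  targets:
    - [0,-0.1,0.2,0.3,0.2,0.1,8.7]
    - [0,0,0,0,0,0,7.0]
    - [0,0,0,0,0,0,6.0]
    - [0,0,0,0,0,0,4.5]
    - [0,0,0,0,0,0,4.5]
    - [0,0,0,0,0,0,4.5]
  squeeze: 20

```text
time: 30.58
position: [0.4274, -0.381, 0.0587]
tool_rot: [-1.132, 1.257, 1.131]
ft_force: [0.3, -0.2, -0.2]
grip_width: 0.659
```

```bash
python3 nav.py .4956 .3005 .25 90
```

```text
t 30.57 pos [ 0.4274 -0.381   0.0587] toolx [ 0.    -0.001 -1.   ] jaw ang 84.0 grip 5.73 F [ 0.3 -0.2 -0.2]
q [-0.09  0.46  0.93  1.87 -0.43  1.03  2.49]
tilt fix deg (tool) [ 0.   -0.03  0.02]
delta tool cm (no turn) [-19.17   0.36  68.48] world cm [ 6.82 68.15 19.13]
yaw world 6.0 -> tool wx -6.0
delta tool after turn [-19.17  -6.82  68.14]
```

Call:
jog_arm:
  targets:
    - [0,0,0,-0.5,0,0,4.5]
    - [0,0,0,-2.0,0,0,4.5]
    - [0,0,0,-3.5,0,0,4.5]
    - [0,0,0,-4.0,0,0,4.5]
    - [0,0,0,-3.5,0,1.0,4.5]
    - [0,0,0,-2.2,0,2.5,4.5]
    - [0,0,0,-0.5,0.1,4.0,4.5]
    - [0,0,0,0,0.2,4.8,4.5]
    - [0,0,0,0,0.2,4.8,4.5]
    - [0,0,0,0,0.2,4.8,4.5]

```text
time: 31.82
position: [0.4432, -0.161, 0.2216]
tool_rot: [-1.131, 1.255, 1.13]
ft_force: [0.0, 0.3, -3.2]
grip_width: 0.652
```

```bash
python3 nav.py .44 .12 .22 84
```

```text
t 31.82 pos [ 0.4432 -0.161   0.2216] toolx [ 0.002  0.002 -1.   ] jaw ang 83.9 grip 5.67 F [ 0.   0.3 -3.2]
q [-0.66 -0.13  0.9   1.93  0.1   1.29  1.67]
tilt fix deg (tool) [-0.    0.1   0.11]
delta tool cm (no turn) [ 0.2   3.29 27.91] world cm [-0.32 28.1  -0.16]
yaw world 0.1 -> tool wx -0.1
delta tool after turn [ 0.2   3.25 27.91]
```

Call:
jog_arm:
  targets:
    - [0,0,0,0,0.5,4.8,4.5]
    - [0,0,0,0,0.5,4.8,4.5]
    - [0,0,0,0,0.5,4.8,4.5]
    - [0,0,0,0,0.5,4.8,4.5]
    - [0,0,0,0,0.5,4.8,4.5]
    - [0,0,0,0,0,4.5,4.5]
    - [0,0,0,0,-0.7,4.0,4.5]
    - [0,0,0,0,-1.0,3.5,4.5]
    - [0,0,0,0,-1.0,3.0,4.5]
    - [0,0,0,0,-1.0,2.5,4.5]

```text
time: 33.08
position: [0.4992, 0.2502, 0.2216]
tool_rot: [-1.132, 1.256, 1.131]
ft_force: [1.0, -0.3, -2.2]
grip_width: 0.655
```

```bash
python3 nav.py .4956 .3005 .12 84
```

```text
t 33.08 pos [0.4992 0.2502 0.2216] toolx [ 0.001  0.    -1.   ] jaw ang 84.0 grip 5.7 F [ 1.  -0.3 -2.2]
q [-0.95  0.14  0.48  1.73 -0.07  1.29  1.01]
tilt fix deg (tool) [-0.    0.01  0.05]
delta tool cm (no turn) [10.17  0.89  4.96] world cm [ -0.36   5.03 -10.16]
yaw world 0.0 -> tool wx -0.0
delta tool after turn [10.17  0.89  4.96]
```

Call:
jog_arm:
  targets:
    - [0,0,0,0,0.5,2.5,4.5]
    - [0,0,0,0.5,0.4,1.5,4.5]
    - [0,0,0,1.5,0,0.7,4.5]
    - [0,0,0,2.5,0,0.2,4.5]
    - [0,0,0,2.5,0,0,4.5]
    - [0,0,0,2.0,0,0,4.5]
    - [0,0,0,1.0,0,0,4.5]
    - [0,0,0,0,0,0,4.5]

```text
time: 34.08
position: [0.4944, 0.2982, 0.1197]
tool_rot: [-1.132, 1.259, 1.131]
ft_force: [-0.1, -0.2, -2.7]
grip_width: 0.657
```

```bash
python3 nav.py .4956 .3005 .069 84
python3 - <<'E'
from h import *
im,d=get_image('side');crop('sd16.png',im,210,180,370,370,3)
im,d=get_image('scene');crop('sc16.png',im,140,130,290,250,4)
E
```

```text
t 34.08 pos [0.4944 0.2982 0.1197] toolx [-0.001 -0.001 -1.   ] jaw ang 84.0 grip 5.71 F [-0.1 -0.2 -2.7]
q [-0.97  0.27  0.44  1.8  -0.13  1.1   0.98]
tilt fix deg (tool) [-0.   -0.08 -0.07]
delta tool cm (no turn) [ 5.07 -0.1   0.24] world cm [ 0.12  0.23 -5.07]
yaw world 0.0 -> tool wx -0.0
delta tool after turn [ 5.07 -0.1   0.24]
```

View pics/sd16.png

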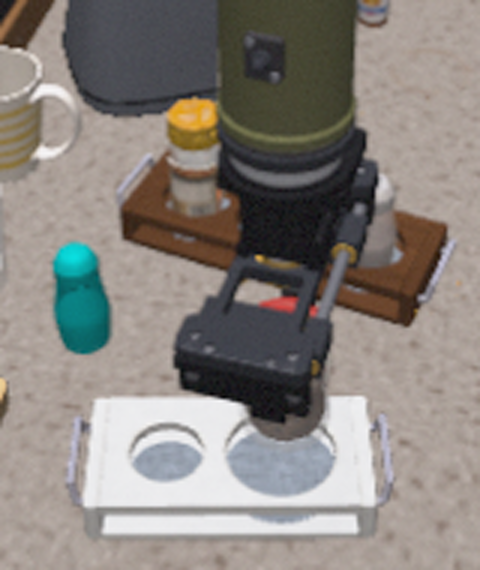

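View pics/sc16.png

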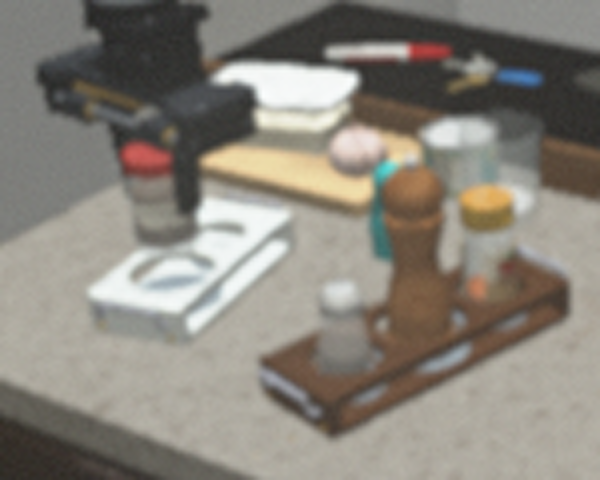

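Call:
jog_arm:
  targets:
    - [0,0,0,1.0,-0.1,0.24,4.5]
    - [0,0,0,1.3,0,0,4.5]
    - [0,0,0,1.1,0,0,4.5]
    - [0,0,0,0.7,0,0,4.5]
    - [0,0,0,0.4,0,0,4.5]
    - [0,0,0,0.3,0,0,4.5]
    - [0,0,0,0.1,0,0,4.5]
    - [0,0,0,0,0,0,4.5]

```text
time: 35.17
position: [0.4963, 0.3015, 0.0718]
tool_rot: [-1.131, 1.256, 1.132]
ft_force: [0.6, -0.5, -2.0]
grip_width: 0.652
```

Call:
jog_arm:
  targets:
    - [0,0,0,0.1,0,0,4.5]
    - [0,0,0,0.1,0,0,4.5]
    - [0,0,0,0,0,0,4.5]

```text
time: 35.55
position: [0.4961, 0.3013, 0.0695]
tool_rot: [-1.132, 1.257, 1.132]
ft_force: [0.3, 1.1, -2.4]
grip_width: 0.658
```

Call:
jog_arm:
  targets:
    - [0,0,0,0.1,0,0,4.5]
    - [0,0,0,0.1,0,0,4.5]
    - [0,0,0,0,0,0,4.5]

```text
time: 35.92
position: [0.4963, 0.3013, 0.0686]
tool_rot: [-1.131, 1.257, 1.132]
ft_force: [-2.9, -1.5, 5.5]
grip_width: 0.658
```

Call:
jog_arm:
  targets:
    - [0,0,0,0,0,0,5.6]
    - [0,0,0,0,0,0,6.2]
    - [0,0,0,0,0,0,7.0]
    - [0,0,0,0,0,0,8.0]
    - [0,0,0,0,0,0,8.7]
    - [0,0,0,-1.5,0,0,8.7]
    - [0,0,0,-3.5,0,0,8.7]
    - [0,0,0,-4.5,0,0,8.7]
    - [0,0,0,-4.5,0,0,8.7]
    - [0,0,0,-4.0,0,0,8.7]

```text
time: 37.17
position: [0.4965, 0.3013, 0.2507]
tool_rot: [-1.131, 1.255, 1.131]
ft_force: [-0.4, 0.3, 0.5]
grip_width: 0.997
```

```bash
python3 nav.py .44 .1 .25 70
python3 - <<'E'
from h import *
im,d=get_image('side');crop('sd17.png',im,210,180,370,370,3)
s=get_state();im,d=get_image('wrist');save('w17.png',im)
E
```

```text
t 37.17 pos [0.4965 0.3013 0.2507] toolx [ 0.002  0.002 -1.   ] jaw ang 84.0 grip 8.67 F [-0.4  0.3  0.5]
q [-0.99  0.17  0.45  1.63 -0.08  1.35  0.94]
tilt fix deg (tool) [0.  0.1 0.1]
delta tool cm (no turn) [  0.03   3.51 -20.61] world cm [ -5.65 -20.13  -0.07]
yaw world -14.0 -> tool wx 14.0
delta tool after turn [  0.03  -1.57 -20.84]
```

View pics/sd17.png

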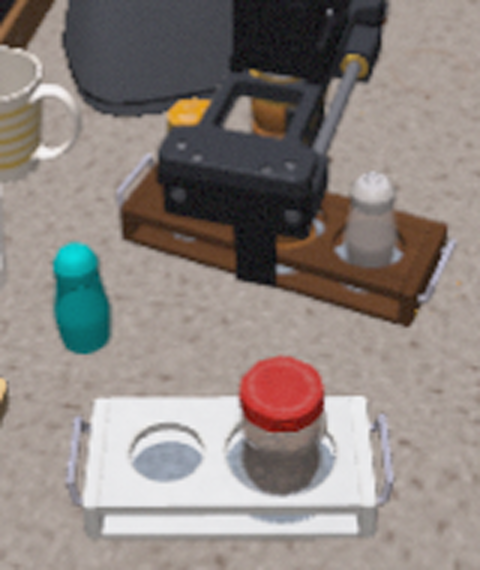

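View pics/w17.png

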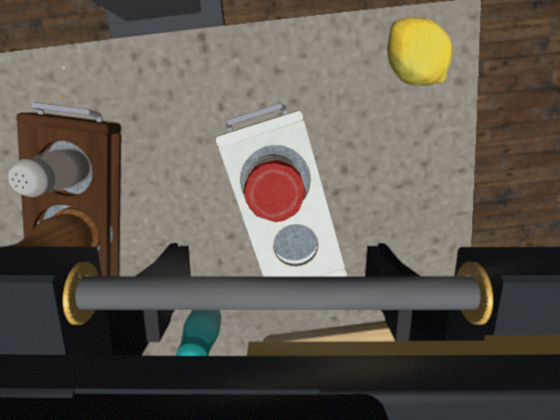

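Call:
jog_arm:
  targets:
    - [0,0,0,0,0.5,-3.0,8.0]
    - [0,0,0,0,0.5,-5.5,7.0]
    - [0,0,0,0,0.5,-5.8,6.0]
    - [0,0,0,0,0,-5.8,6.0]
    - [0,0,0,0,0,-5.8,6.0]
    - [0,0,0,0,-0.3,-5.8,6.0]
    - [0,0,0,0,-0.5,-5.8,6.0]
    - [0,0,0,0,-0.7,-5.8,6.0]
    - [0,0,0,0,-1.0,-5.5,6.0]
    - [0,0,0,0,-1.5,-4.5,6.0]

```text
time: 38.52
position: [0.4645, -0.2338, 0.2482]
tool_rot: [-1.13, 1.255, 1.13]
ft_force: [-0.1, 0.7, -0.1]
grip_width: 0.69
```

```bash
python3 nav.py .498 -.3095 .2 84
```

```text
t 38.52 pos [ 0.4645 -0.2338  0.2482] toolx [ 0.002  0.002 -1.   ] jaw ang 83.9 grip 6.0 F [-0.1  0.7 -0.1]
q [-0.61  0.03  1.06  1.79 -0.03  1.33  1.92]
tilt fix deg (tool) [0.   0.11 0.12]
delta tool cm (no turn) [ 4.81 -4.12 -7.18] world cm [ 3.35 -7.57 -4.82]
yaw world 0.1 -> tool wx -0.1
delta tool after turn [ 4.81 -4.11 -7.19]
```

Call:
jog_arm:
  targets:
    - [0,0,0,0.5,-1.5,-3.0,6.0]
    - [0,0,0,1.5,-1.5,-2.5,6.0]
    - [0,0,0,1.7,-0.9,-1.3,6.0]
    - [0,0,0,0.5,-0.2,-0.2,6.0]
    - [0,0,0,0,0,0,6.0]

```text
time: 39.15
position: [0.4984, -0.3049, 0.2055]
tool_rot: [-1.131, 1.257, 1.132]
ft_force: [-0.2, 0.6, -0.4]
grip_width: 0.69
```

```bash
python3 nav.py .498 -.3095 .057 84
python3 - <<'E'
from h import *
s=get_state();im,d=get_image('wrist');save('w18.png',im)
C=cloud('wrist',d,s)
m=(d>0)&(C[...,2]>.09)&(C[...,2]<.11)&(np.hypot(C[...,0]-.498,C[...,1]+.31)<.02);P=C[m];print(len(P),P.mean(0),P.min(0),P.max(0))
m=(d>0)&(C[...,2]>.01)&(C[...,2]<.062)&(np.hypot(C[...,0]-.498,C[...,1]+.31)<.03);P=C[m];print(len(P),P.mean(0),P.min(0),P.max(0))
E
```

```text
t 39.15 pos [ 0.4984 -0.3049  0.2055] toolx [-0.001  0.001 -1.   ] jaw ang 84.0 grip 6.0 F [-0.2  0.6 -0.4]
q [-0.38  0.33  1.08  1.7  -0.3   1.3   2.22]
tilt fix deg (tool) [ 0.    0.03 -0.03]
delta tool cm (no turn) [14.85 -0.02 -0.47] world cm [ -0.04  -0.46 -14.85]
yaw world 0.0 -> tool wx -0.0
delta tool after turn [14.85 -0.02 -0.47]
256 [ 0.49791343 -0.30697534  0.09749297] [ 0.49257994 -0.31371679  0.09011653] [ 0.5056071  -0.30085358  0.10257252]
718 [ 0.49015857 -0.30571826  0.05010985] [ 0.48227758 -0.3236196   0.01032118] [ 0.5135044  -0.29052919  0.06198463]
```

View pics/w18.png

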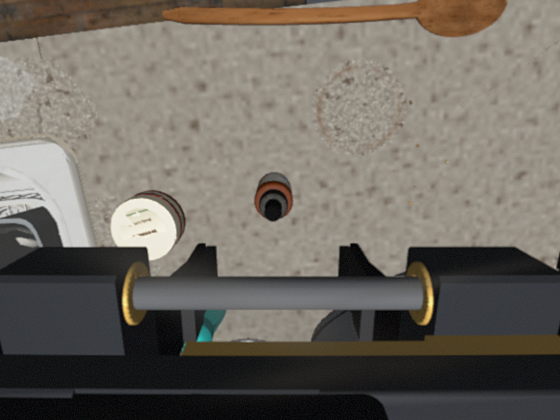

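Call:
jog_arm:
  targets:
    - [0,0,0,1.3,0,-0.25,6.0]
    - [0,0,0,3.0,0,0,6.0]
    - [0,0,0,3.5,0,0,6.0]
    - [0,0,0,3.0,0,0,6.0]
    - [0,0,0,2.0,0,0,6.0]
    - [0,0,0,1.2,0,0,6.0]
    - [0,0,0,0.6,0,0,6.0]
    - [0,0,0,0,0,0,6.0]
  squeeze: 12

```text
time: 40.2
position: [0.4987, -0.3079, 0.0598]
tool_rot: [-1.132, 1.257, 1.131]
ft_force: [-0.7, -0.1, 0.5]
grip_width: 0.692
```

```bash
python3 nav.py .498 -.3075 .057 84
python3 - <<'E'
from h import *
im,d=get_image('scene');crop('sc19.png',im,300,170,450,310,4)
E
```

```text
t 40.2 pos [ 0.4987 -0.3079  0.0598] toolx [ 0.001 -0.    -1.   ] jaw ang 84.0 grip 6.02 F [-0.7 -0.1  0.5]
q [-0.26  0.5   0.96  1.84 -0.47  1.05  2.34]
tilt fix deg (tool) [-0.   -0.01  0.03]
delta tool cm (no turn) [0.28 0.07 0.04] world cm [-0.07  0.04 -0.28]
yaw world 0.0 -> tool wx -0.0
delta tool after turn [0.28 0.07 0.04]
```

View pics/sc19.png

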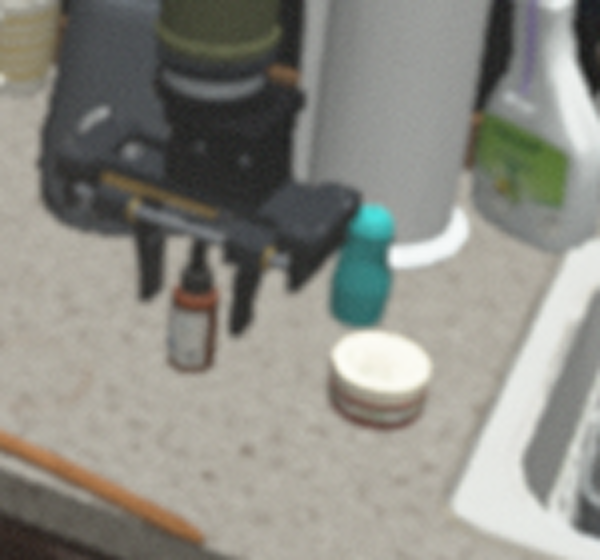

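Call:
jog_arm:
  targets:
    - [0,0,0,0.2,0.07,0,6.0]
    - [0,0,0,0,0,0,4.5]
    - [0,0,0,0,0,0,3.6]
    - [0,0,0,0,0,0,2.0]
    - [0,0,0,0,0,0,2.0]
    - [0,0,0,0,0,0,2.0]
    - [0,0,0,0,0,0,2.0]

```text
time: 41.12
position: [0.4978, -0.3077, 0.0576]
tool_rot: [-1.132, 1.257, 1.132]
ft_force: [0.3, 0.2, 1.2]
grip_width: 0.369
```

Call:
jog_arm:
  targets:
    - [0,0,0,-0.5,0,0,2.0]
    - [0,0,0,-2.0,0,0,2.0]
    - [0,0,0,-3.5,0,0,2.0]
    - [0,0,0,-4.0,0.5,0,2.0]
    - [0,0,0,-3.5,1.5,1.0,2.0]
    - [0,0,0,-2.2,2.0,2.5,2.0]
    - [0,0,0,-0.5,1.5,4.0,2.0]
    - [0,0,0,0,1.0,4.8,2.0]
    - [0,0,0,0,0.5,4.8,2.0]
    - [0,0,0,0,0.4,4.8,2.0]

```text
time: 42.38
position: [0.4471, -0.0811, 0.2209]
tool_rot: [-1.13, 1.253, 1.13]
ft_force: [1.0, -0.5, -0.6]
grip_width: 0.364
```

```bash
python3 nav.py .45 .1 .23 84
python3 - <<'E'
from h import *
im,d=get_image('side');crop('sd20.png',im,250,80,410,240,4)
E
```

```text
t 42.38 pos [ 0.4471 -0.0811  0.2209] toolx [ 0.003  0.003 -1.   ] jaw ang 83.9 grip 3.16 F [ 1.  -0.5 -0.6]
q [-0.85 -0.2   0.89  1.97  0.16  1.3   1.45]
tilt fix deg (tool) [-0.    0.18  0.14]
delta tool cm (no turn) [-0.86  1.62 18.04] world cm [ 0.29 18.11  0.91]
yaw world 0.1 -> tool wx -0.1
delta tool after turn [-0.86  1.6  18.04]
```

View pics/sd20.png

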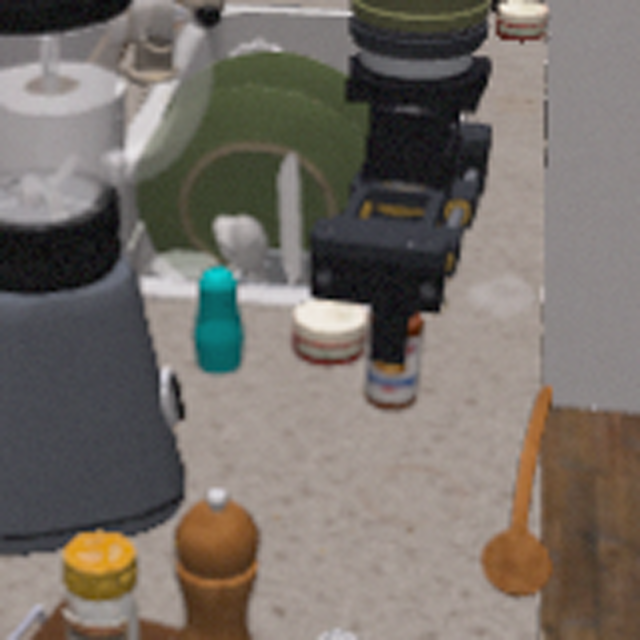

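Call:
jog_arm:
  targets:
    - [0,0,0,0,0.5,4.8,2.0]
    - [0,0,0,0,0.5,4.8,2.0]
    - [0,0,0,0,0.3,4.8,2.0]
    - [0,0,0,0,0,4.5,2.0]
    - [0,0,0,0,-1.0,4.2,2.0]
    - [0,0,0,0,-2.0,4.0,2.0]
    - [0,0,0,0,-2.0,4.0,2.0]
    - [0,0,0,0,-2.0,4.0,2.0]
    - [0,0,0,0,-1.5,3.0,2.0]
    - [0,0,0,0,-0.8,1.5,2.0]

```text
time: 43.68
position: [0.5689, 0.3049, 0.2203]
tool_rot: [-1.134, 1.256, 1.131]
ft_force: [0.6, -0.6, -0.8]
grip_width: 0.367
```

```bash
python3 nav.py .5702 .315 .12 84
```

```text
t 43.67 pos [0.5689 0.3049 0.2203] toolx [ 0.001 -0.    -1.   ] jaw ang 84.1 grip 3.2 F [ 0.6 -0.6 -0.8]
q [-1.01  0.36  0.62  1.51 -0.21  1.33  1.09]
tilt fix deg (tool) [ 0.   -0.02  0.08]
delta tool cm (no turn) [ 1.003e+01 -1.000e-02  1.020e+00] world cm [  0.13   1.01 -10.03]
yaw world -0.1 -> tool wx 0.1
delta tool after turn [ 1.003e+01 -1.000e-02  1.020e+00]
```

Call:
jog_arm:
  targets:
    - [0,0,0,1.0,0,0.6,2.0]
    - [0,0,0,2.5,0,0.4,2.0]
    - [0,0,0,3.0,0,0,2.0]
    - [0,0,0,2.2,0,0,2.0]
    - [0,0,0,1.0,0,0,2.0]
    - [0,0,0,0,0,0,2.0]

```text
time: 44.42
position: [0.5688, 0.3126, 0.1224]
tool_rot: [-1.131, 1.258, 1.131]
ft_force: [-0.3, 0.0, 0.1]
grip_width: 0.365
```

```bash
python3 nav.py .5702 .315 .068 84
python3 - <<'E'
from h import *
im,d=get_image('side');crop('sd21.png',im,210,220,370,370,4)
print((proj('side',[(.570,.315,.123-.0576)])-[210,220])*4)
E
```

```text
t 44.42 pos [0.5688 0.3126 0.1224] toolx [-0.001 -0.001 -1.   ] jaw ang 84.0 grip 3.18 F [-0.3  0.   0.1]
q [-1.    0.44  0.59  1.61 -0.26  1.17  1.11]
tilt fix deg (tool) [-0.   -0.04 -0.03]
delta tool cm (no turn) [ 5.44 -0.12  0.25] world cm [ 0.14  0.24 -5.44]
yaw world 0.0 -> tool wx -0.0
delta tool after turn [ 5.44 -0.12  0.25]
[[218.31766623 399.69950669]]
```

View pics/sd21.png

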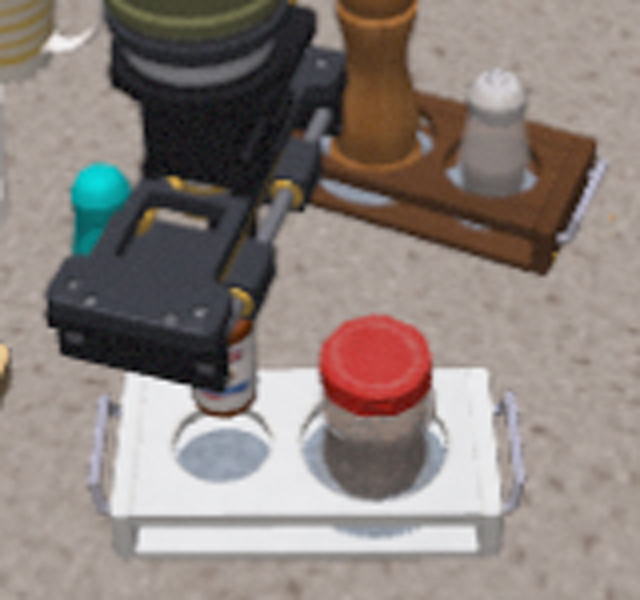

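Call:
jog_arm:
  targets:
    - [0,0,0,1.0,-0.15,0.25,2.0]
    - [0,0,0,1.5,0,0,2.0]
    - [0,0,0,1.2,0,0,2.0]
    - [0,0,0,0.7,0,0,2.0]
    - [0,0,0,0.4,0,0,2.0]
    - [0,0,0,0.3,0,0,2.0]
    - [0,0,0,0.1,0,0,2.0]
    - [0,0,0,0,0,0,2.0]

```text
time: 45.48
position: [0.571, 0.3157, 0.0708]
tool_rot: [-1.132, 1.256, 1.131]
ft_force: [0.1, -0.6, -0.5]
grip_width: 0.366
```

Call:
jog_arm:
  targets:
    - [0,0,0,0.1,0,0,2.0]
    - [0,0,0,0.1,0,0,2.0]
    - [0,0,0,0,0,0,2.0]

```text
time: 45.85
position: [0.5708, 0.3156, 0.0685]
tool_rot: [-1.132, 1.257, 1.132]
ft_force: [0.4, -0.1, -1.0]
grip_width: 0.366
```

Call:
jog_arm:
  targets:
    - [0,0,0,0.1,0,0,2.0]
    - [0,0,0,0.1,0,0,2.0]
    - [0,0,0,0,0,0,2.0]

```text
time: 46.22
position: [0.5712, 0.3156, 0.0675]
tool_rot: [-1.131, 1.256, 1.131]
ft_force: [-1.2, -0.5, 5.1]
grip_width: 0.368
```

Call:
jog_arm:
  targets:
    - [0,0,0,0,0,0,3.2]
    - [0,0,0,0,0,0,3.8]
    - [0,0,0,0,0,0,4.6]
    - [0,0,0,0,0,0,5.6]
    - [0,0,0,0,0,0,6.5]
    - [0,0,0,-1.5,0,0,6.5]
    - [0,0,0,-3.5,0,0,6.5]
    - [0,0,0,-4.5,0,0,6.5]
    - [0,0,0,-4.0,0,0,6.5]
    - [0,0,0,-2.5,0,0,6.5]

```text
time: 47.48
position: [0.5719, 0.3157, 0.2305]
tool_rot: [-1.131, 1.253, 1.13]
ft_force: [0.2, 0.7, -0.3]
grip_width: 0.748
```

Call:
jog_arm:
  targets:
    - [0,0,0,0,0,3.0,6.5]
    - [0,0,0,0,2.0,4.0,6.5]
    - [0,0,0,0,2.0,4.0,6.5]
    - [0,0,0,0,1.5,4.0,6.5]
    - [0,0,0,0,1.0,3.0,6.5]
    - [0,0,0,0,0,1.5,6.5]
    - [0,0,0,0,0,0,6.5]

```text
time: 48.35
position: [0.527, 0.5164, 0.2267]
tool_rot: [-1.133, 1.257, 1.131]
ft_force: [0.8, -0.6, 0.3]
grip_width: 0.747
```

```bash
python3 nav.py .5 .5 .25
python3 - <<'E'
from h import *
from scipy.optimize import least_squares
A={}
for n in('scene','side'):
    im,d=get_image(n);save(n+'_end.png',im);C=cloud(n,d);A[n]=C[d>0]
    if n=='side': crop('sd22.png',im,200,150,390,370,3)
    else: crop('sc22.png',im,140,110,410,290,3)
for nm,c,r,h,za,zb in (('salt',(.461,.084),.022,.09,.045,.07),('chilli',(.609,.049),.0225,.107,.045,.11),('mill',(.535,.066),.0245,.17,.138,.165),('mill low',(.535,.066),.027,.17,.04,.06),('coffee',(.496,.3),.03,.085,.045,.08),('dropper',(.570,.315),.0165,.102,.04,.07)):
    for n,C in A.items():
        D=np.hypot(C[:,0]-c[0],C[:,1]-c[1]);m=(C[:,2]>za)&(C[:,2]<zb)&(D<r+.015);P=C[m,:2]
        if len(P)<10: print(nm,n,len(P));continue
        s=least_squares(lambda q:np.hypot(*(P-q).T)-r,c,loss='soft_l1',f_scale=.002)
        t=C[(D<r+.01)&(C[:,2]<.25),2];print(nm,n,len(P),s.x.round(4),'top',np.percentile(t,99).round(4))
for nm,C in A.items():
  for n,box in (('dinner',(.38,.70,-.05,.16)),('coffee',(.40,.66,.22,.38))):
    m=(C[:,0]>box[0])&(C[:,0]<box[1])&(C[:,1]>box[2])&(C[:,1]<box[3])&(C[:,2]>.031)&(C[:,2]<.04)
    print(nm,n,cv2.minAreaRect(C[m,:2].astype(np.float32)))
def f(c,r):
    for n,C in A.items():
        m=(C[:,2]>.01)&(C[:,2]<.03)&(np.hypot(C[:,0]-c[0],C[:,1]-c[1])<r+.02);P=C[m,:2]
        if len(P)>8: print('cream',n,least_squares(lambda q:np.hypot(*(P-q).T)-r,c,loss='soft_l1',f_scale=.002).x)
f((.518,-.435),.0315)
E
```

```text
t 48.35 pos [0.527  0.5164 0.2267] toolx [ 0.001 -0.001 -1.   ] jaw ang 84.0 grip 6.5 F [ 0.8 -0.6  0.3]
q [-1.16  0.56  0.54  1.23 -0.28  1.43  0.82]
tilt fix deg (tool) [ 0.   -0.03  0.05]
delta tool cm (no turn) [-2.33  2.52 -1.92] world cm [-2.7  -1.64  2.33]
salt scene 100 [0.4625 0.0861] top 0.1004
salt side 162 [0.4612 0.0798] top 0.101
chilli scene 250 [0.6091 0.048 ] top 0.1201
chilli side 154 [0.6105 0.0474] top 0.1213
mill scene 138 [0.5361 0.0665] top 0.178
mill side 233 [0.5359 0.0622] top 0.1793
mill low scene 98 [0.5346 0.0676] top 0.1779
mill low side 152 [0.5351 0.0651] top 0.1791
coffee scene 169 [0.497  0.3015] top 0.0992
coffee side 359 [0.4966 0.2965] top 0.0984
dropper scene 78 [0.5711 0.314 ] top 0.1095
dropper side 6
scene dinner ((0.533750057220459, 0.06436939537525177), (0.09665383398532867, 0.2822205126285553), 76.12975311279297)
scene coffee ((0.5285070538520813, 0.30579817295074463), (0.21292266249656677, 0.09320097416639328), 11.040569305419922)
side dinner ((0.501792848110199, 0.07417479902505875), (0.09496430307626724, 0.2112601399421692), 76.92267608642578)
side coffee ((0.5288176536560059, 0.3077254593372345), (0.2126121073961258, 0.09293578565120697), 11.342353820800781)
cream scene [ 0.51803472 -0.4347335 ]
cream side [ 0.5206321  -0.43549134]
```

View pics/sd22.png

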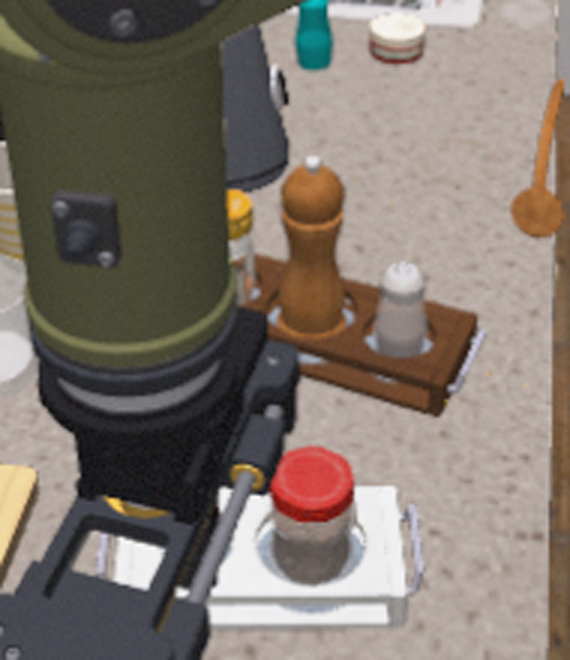

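View pics/sc22.png

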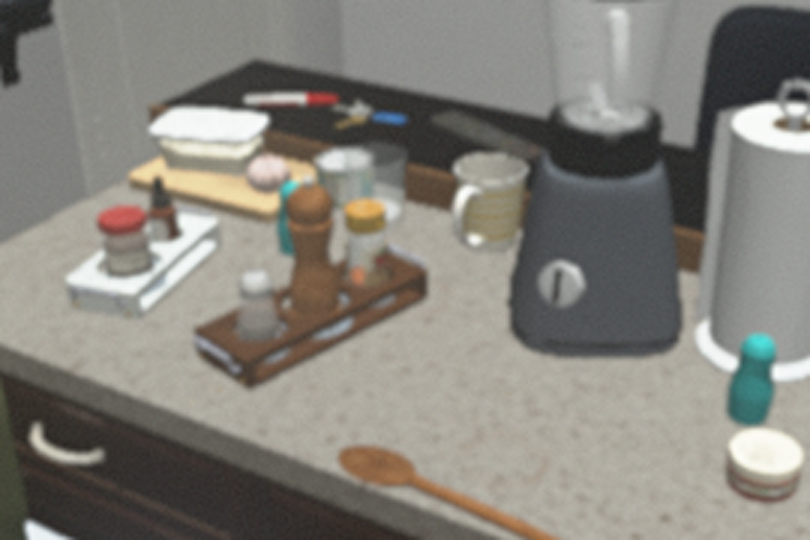

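```bash
python3 -c "
from bench import *
print(close_job())"
```

```text
the job is handed in; nothing more can be done
None
```

Both caddies are made up and the job was handed in at about 48.5 s; the system reports no verdict, so this rests on my own checks.

- **Dinner caddy:** pepper mill in the middle, salt shaker in the hole nearer the robot, chilli jar in the far one.
- **Coffee caddy:** coffee jar in the wide hole, dropper bottle in the narrow one.
- **Setting down:** each item was lowered until the wrist force showed contact with the base board, then released.

**Last checks**
- **Position:** where they could be fitted, all five items came out within about 5 mm of their hole centres (limits 12 and 14 mm). The two fixed cameras disagree by up to 6 mm, most on the salt shaker.
- **Height:** tops of the fitted items read 98–121 mm, and 178–179 mm for the mill. That fits feet on the 10 mm base board, allowing a few millimetres of depth noise.
- **Upright:** everything looks upright in the pictures; I did not measure tilt at the end.
- **Caddies:** both stayed within about 3 mm of where they started, going by the views that could see them.
- **Bystanders:** the cream pot stayed where it was to within about 2 mm, and the hand never came near the glass or the blender in any picture.
- **Robot:** the hand is 0.2 m from the nearest item, at 0.23 m height.

**Incomplete check:** in the last side view the arm hid the dropper bottle and part of the dinner caddy. Those rest on the scene camera and the pictures taken during placing.

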